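# Gauge the bores of gilded sleeves and set the stop

### The arm

A 6-joint arm with a two-finger parallel gripper is mounted at the origin on the work surface. World frame = base frame: x ahead of the robot, y to its left, z up, the work surface at z = 0. Lengths are in m, angles in rad, forces in N, time in s.
With the tool pointing down it reaches from about 0.375 to 0.9 m from the base axis. Payload 3.1 kg.
Tool frame: the origin (TCP) lies midway between the tips of the shut fingers; the grasp point (between the pads) lies 19 mm behind it; z points along the fingers, y is the line along which they close (so a half turn about z gives the same grasp; the last joint's range is limited). The gripper opens to 85 mm and grips with 20 to 120 N. Pads are 22 mm wide; open, the fingers measure 114 mm over their backs; the gripper's body (76 mm by 85 mm) begins 54 mm behind the grasp point. The pads swing forward as they close: fully open they stand 13 mm farther back than shut.
Start: joints at [-1.401, 0.527, 1.433, -0, 1.181, -0.178], TCP at [0.214, -0.587, 0.231] pointing down, gripper open.
Joint ranges: [-3.08, 3.08], [-0.75, 2.2], [0.22, 2.44], [-1.43, 4.57], [0, 2.65], [-2.85, 2.85]. Speed limits (rad/s): [2.79, 2.79, 3.14, 3.14, 3.14, 3.14].

### API

Orientations are given as a unit quaternion [x, y, z, w].
In Python, from station import manip gives the robot as it stands. The module is installed in compiled form; this text tells all that it offers.
- The arm moves only by the tool apply_moves, never from a script. Its arguments are lists of equal length, an entry for each row: "claw": the gripper's target within -1 to 1 (fully open at 1, half-way at 0, shut at -1); "travel": the shift along the tool's x, y, z scaled (see below), a list of three; "turn": the turn, a rotation vector about the tool's x, y, z scaled (see below), a list of three. In form: {"claw": [claw, ...], "travel": [[dx, dy, dz], ...], "turn": [[rx, ry, rz], ...]}. A call has 1 to 5 rows; each row is the pose to reach, as a shift and turn from the pose commanded when the call began, along the tool's axes at that moment, turning the shorter way round; what a row does not reach only later rows make up. The controller multiplies each number of a shift by 800 mm and each number of a turn by 180 degrees. A row lasts 1/12 s, in which the tool goes at most 41.7 mm and 7.16 degrees, less where a joint would pass 70% of its speed; a pose out of reach is approached as far as the arm can. A call with a number of a shift or a turn outside -1 to 1 is refused whole. A call with a gripper value outside its range is refused whole. The fingers move at their own pace and stop on an object; "newtons" is the grip in N (left out, the last holds). Time passes only in rows, so rows that repeat a pose let the fingers close. It gives the time, the measured TCP pose, the force, the opening and the grip force at its end, in the units of the state.
- manip.sense(): the state, without advancing time (a new reading comes with each control period).
- manip.snapshot(name): name is "side" or "top"; returns a dict with "pixels" (384x512x3 uint8, red, green, blue), "depth" (384x512 float32, m along the optical axis (not along the pixel's ray), 0 where there is no reading), "intrinsics" (3x3 intrinsics, pixels), "R" (3x3) and "t" (3): a world point X has camera coordinates R X + t. Camera axes: x right, y down, z forward; pixel columns grow to the right and rows downward; lengths in m; the calibration is good to about 2 mm. A picture is of the moment at which its call begins.
- manip.sign_off(): hands the job in; it is judged then, once.
The state is a dict: "t": time; "q": joint angles; "qd": joint speeds; "tau": joint torques, N m; "tcp_pos": TCP position; "tool_rot": TCP orientation; "force": force on the tool from outside, world axes, zero at the start; "ft_torque": the same for the moment, N m; "finger_gap": opening from 0.0 (shut) to 1.0 (fully open); "gripper_force": force on a finger pad.
Only numpy, scipy, OpenCV 4.12 (cv2) and the standard library are available. Lean on these libraries where they do the work, as an engineer would, in place of code of your own. Each camera call takes 0.05 s, during which the arm holds its last target. There are 200 camera calls.

### The job

Slide every depth rod on the bench nose first into a gilded sleeve, one rod to a sleeve (any sleeve), until it bottoms, and leave the rods in there. Then, for the reading, unlock the orange-knobbed clamp lever, slide the carriage until its red pointer is in line with the red end of the rod that sticks out farthest towards the robot, and lock the lever again. Leave the cup, the mallet and the tray where they stand.

Things in the scene. Friction and masses are not known exactly. Their poses are not given: they have to be found in the camera images.
- rod1: Depth rod 1 of 4 alike (some starts have three: the absent one is None throughout). Wooden handle 70 long, 20 wide, 36 high (mm), red rear end; round steel rod 13 thick, 120 long out of its front, last 12 tapering to 6; 0.15 kg, centre of mass 20 ahead of the origin. Origin: handle centre, 18 above the bench when lying; x: along the rod to the nose; z: the 36 way.
- rod1_tip (a point): The nose tip of rod 1, 155 mm ahead of its origin along its x axis.
- rod1_end (a point): The red rear end of the handle of rod 1 (centre of the face), 35 mm behind its origin.
- rod2: Depth rod 2 of 4 alike (some starts have three: the absent one is None throughout). Wooden handle 70 long, 20 wide, 36 high (mm), red rear end; round steel rod 13 thick, 120 long out of its front, last 12 tapering to 6; 0.15 kg, centre of mass 20 ahead of the origin. Origin: handle centre, 18 above the bench when lying; x: along the rod to the nose; z: the 36 way.
- rod2_tip (a point): The nose tip of rod 2, 155 mm ahead of its origin along its x axis.
- rod2_end (a point): The red rear end of the handle of rod 2 (centre of the face), 35 mm behind its origin.
- rod3: Depth rod 3 of 4 alike (some starts have three: the absent one is None throughout). Wooden handle 70 long, 20 wide, 36 high (mm), red rear end; round steel rod 13 thick, 120 long out of its front, last 12 tapering to 6; 0.15 kg, centre of mass 20 ahead of the origin. Origin: handle centre, 18 above the bench when lying; x: along the rod to the nose; z: the 36 way.
- rod3_tip (a point): The nose tip of rod 3, 155 mm ahead of its origin along its x axis.
- rod3_end (a point): The red rear end of the handle of rod 3 (centre of the face), 35 mm behind its origin.
- rod4: Depth rod 4 of 4 alike (some starts have three: the absent one is None throughout). Wooden handle 70 long, 20 wide, 36 high (mm), red rear end; round steel rod 13 thick, 120 long out of its front, last 12 tapering to 6; 0.15 kg, centre of mass 20 ahead of the origin. Origin: handle centre, 18 above the bench when lying; x: along the rod to the nose; z: the 36 way.
- rod4_tip (a point): The nose tip of rod 4, 155 mm ahead of its origin along its x axis.
- rod4_end (a point): The red rear end of the handle of rod 4 (centre of the face), 35 mm behind its origin.
- sleeve1: Fixed gold tube, 48 mm outside, 130 mm long, lying on bricks beside three alike (72 mm between axes), mouth to the robot. Round blind bore 16 mm wide; depth cannot be seen, 65 to 100 mm, different in each. Origin: mouth centre, 75 mm above the bench; x: level, straight into the bore; z up. Mouths stand unevenly by up to 30 mm.
- sleeve2: Fixed gold tube, 48 mm outside, 130 mm long, lying on bricks beside three alike (72 mm between axes), mouth to the robot. Round blind bore 16 mm wide; depth cannot be seen, 65 to 100 mm, different in each. Origin: mouth centre, 75 mm above the bench; x: level, straight into the bore; z up. Mouths stand unevenly by up to 30 mm.
- sleeve3: Fixed gold tube, 48 mm outside, 130 mm long, lying on bricks beside three alike (72 mm between axes), mouth to the robot. Round blind bore 16 mm wide; depth cannot be seen, 65 to 100 mm, different in each. Origin: mouth centre, 75 mm above the bench; x: level, straight into the bore; z up. Mouths stand unevenly by up to 30 mm.
- sleeve4: Fixed gold tube, 48 mm outside, 130 mm long, lying on bricks beside three alike (72 mm between axes), mouth to the robot. Round blind bore 16 mm wide; depth cannot be seen, 65 to 100 mm, different in each. Origin: mouth centre, 75 mm above the bench; x: level, straight into the bore; z up. Mouths stand unevenly by up to 30 mm.
- carriage (a joint): Aluminium carriage on the fixed rail left of the sleeves (215 mm from the middle of the row), parallel to their bores: position in m, 0 to 0.19, growing away from the robot. Some 2 N of friction when unlocked; locked, it holds against a few N.
- pointer (a point): Tip of the red pointer blade on the carriage's robot-side edge, sticking out level to the right, towards the rods; the point lies on the blade's robot-side face, 66 mm above the bench. x axis: along the rail, away from the robot, the same direction as the sleeves' x axis.
- fin (a point): The black upright fin on top of the carriage, by which to slide it: 14 mm thick across the rail, 40 mm long along it, its top 10 mm above this point, its foot 36 mm below; the point is 106 mm above the bench. 32 mm ahead of the pointer along the rail. Axes as the pointer's.
- lever (a joint): Clamp lever on the left of the carriage, turning about an upright axis: 0 = locked (arm along the rail, pointing away from the robot), growing as it swings left (counter-clockwise from above) to 1.4 rad; unlocked above 0.9, locked below 0.15. Stays where left; 1 to 6 N at the knob. Pivot: 2 mm nearer the robot than the fin point and 45 mm left of it.
- lever_knob (a point): The orange upright knob at the lever's end, a cylinder 16 mm in diameter and 36 mm tall, 60 mm from the lever's pivot; the point is on its axis, 14 mm below its top, 94 mm above the bench. x axis: along the lever arm away from its pivot.
- cup: White ceramic cup, 74 mm wide, 75 mm tall; origin under its middle. Not part of the job.
- mallet: Wooden mallet, 232 mm long, 64 mm high, lying near the robot's left; origin under its head. Not part of the job.
- tray: Black tray 150 x 120 x 30 mm of plaster lumps; origin under its middle. Not part of the job.
Things that resemble listed ones, but are neither listed nor needed, are in the scene too. Leave any turquoise look-alike of the rod4 alone.

How it is judged:
On the way, in this order (a step that is already met when the one before it is completed fails the run):
1. Every rod has bottomed in a sleeve and is at rest there, with the clamp lever still locked (((x of rod1_tip in the frame of sleeve1 above 0.064 m and y of rod1_tip in the frame of sleeve1 between -0.006 and 0.006 m and z of rod1_tip in the frame of sleeve1 between -0.006 and 0.006 m) or (x of rod1_tip in the frame of sleeve2 above 0.092 m and y of rod1_tip in the frame of sleeve2 between -0.006 and 0.006 m and z of rod1_tip in the frame of sleeve2 between -0.006 and 0.006 m) or (x of rod1_tip in the frame of sleeve3 above 0.076 m and y of rod1_tip in the frame of sleeve3 between -0.006 and 0.006 m and z of rod1_tip in the frame of sleeve3 between -0.006 and 0.006 m) or (x of rod1_tip in the frame of sleeve4 above 0.084 m and y of rod1_tip in the frame of sleeve4 between -0.006 and 0.006 m and z of rod1_tip in the frame of sleeve4 between -0.006 and 0.006 m)) and ((x of rod2_tip in the frame of sleeve1 above 0.064 m and y of rod2_tip in the frame of sleeve1 between -0.006 and 0.006 m and z of rod2_tip in the frame of sleeve1 between -0.006 and 0.006 m) or (x of rod2_tip in the frame of sleeve2 above 0.092 m and y of rod2_tip in the frame of sleeve2 between -0.006 and 0.006 m and z of rod2_tip in the frame of sleeve2 between -0.006 and 0.006 m) or (x of rod2_tip in the frame of sleeve3 above 0.076 m and y of rod2_tip in the frame of sleeve3 between -0.006 and 0.006 m and z of rod2_tip in the frame of sleeve3 between -0.006 and 0.006 m) or (x of rod2_tip in the frame of sleeve4 above 0.084 m and y of rod2_tip in the frame of sleeve4 between -0.006 and 0.006 m and z of rod2_tip in the frame of sleeve4 between -0.006 and 0.006 m)) and ((x of rod3_tip in the frame of sleeve1 above 0.064 m and y of rod3_tip in the frame of sleeve1 between -0.006 and 0.006 m and z of rod3_tip in the frame of sleeve1 between -0.006 and 0.006 m) or (x of rod3_tip in the frame of sleeve2 above 0.092 m and y of rod3_tip in the frame of sleeve2 between -0.006 and 0.006 m and z of rod3_tip in the frame of sleeve2 between -0.006 and 0.006 m) or (x of rod3_tip in the frame of sleeve3 above 0.076 m and y of rod3_tip in the frame of sleeve3 between -0.006 and 0.006 m and z of rod3_tip in the frame of sleeve3 between -0.006 and 0.006 m) or (x of rod3_tip in the frame of sleeve4 above 0.084 m and y of rod3_tip in the frame of sleeve4 between -0.006 and 0.006 m and z of rod3_tip in the frame of sleeve4 between -0.006 and 0.006 m)) and ((x of rod4_tip in the frame of sleeve1 above 0.064 m and y of rod4_tip in the frame of sleeve1 between -0.006 and 0.006 m and z of rod4_tip in the frame of sleeve1 between -0.006 and 0.006 m) or (x of rod4_tip in the frame of sleeve2 above 0.092 m and y of rod4_tip in the frame of sleeve2 between -0.006 and 0.006 m and z of rod4_tip in the frame of sleeve2 between -0.006 and 0.006 m) or (x of rod4_tip in the frame of sleeve3 above 0.076 m and y of rod4_tip in the frame of sleeve3 between -0.006 and 0.006 m and z of rod4_tip in the frame of sleeve3 between -0.006 and 0.006 m) or (x of rod4_tip in the frame of sleeve4 above 0.084 m and y of rod4_tip in the frame of sleeve4 between -0.006 and 0.006 m and z of rod4_tip in the frame of sleeve4 between -0.006 and 0.006 m)) and linear speed of each of rod1, rod2, rod3, rod4 below 0.02 m/s and value of joint lever below 0.15 rad), for 0.2 s.
2. The clamp lever is unlocked (value of joint lever above 0.9 rad), for 0.1 s.
3. The pointer is in line with the end of the rod that sticks out farthest, the lever unlocked (x of each of rod1_end, rod2_end, rod3_end, rod4_end in the frame of pointer above -0.005 m and x of any of rod1_end, rod2_end, rod3_end, rod4_end in the frame of pointer below 0.005 m and value of joint lever above 0.9 rad), for 0.2 s.
4. The lever is locked again with the pointer still in line (x of each of rod1_end, rod2_end, rod3_end, rod4_end in the frame of pointer above -0.005 m and x of any of rod1_end, rod2_end, rod3_end, rod4_end in the frame of pointer below 0.005 m and value of joint lever below 0.15 rad), for 0.2 s.
At the end, for the whole second after the job is handed in: Every rod present is in a sleeve, its nose within 4 mm of the bore's bottom, and at rest; along the rail the pointer is within 5 mm of the red end of the rod that sticks out farthest towards the robot; the lever is within 0.15 rad of locked (all of step 4 and ((x of rod1_tip in the frame of sleeve1 above 0.064 m and y of rod1_tip in the frame of sleeve1 between -0.006 and 0.006 m and z of rod1_tip in the frame of sleeve1 between -0.006 and 0.006 m) or (x of rod1_tip in the frame of sleeve2 above 0.092 m and y of rod1_tip in the frame of sleeve2 between -0.006 and 0.006 m and z of rod1_tip in the frame of sleeve2 between -0.006 and 0.006 m) or (x of rod1_tip in the frame of sleeve3 above 0.076 m and y of rod1_tip in the frame of sleeve3 between -0.006 and 0.006 m and z of rod1_tip in the frame of sleeve3 between -0.006 and 0.006 m) or (x of rod1_tip in the frame of sleeve4 above 0.084 m and y of rod1_tip in the frame of sleeve4 between -0.006 and 0.006 m and z of rod1_tip in the frame of sleeve4 between -0.006 and 0.006 m)) and ((x of rod2_tip in the frame of sleeve1 above 0.064 m and y of rod2_tip in the frame of sleeve1 between -0.006 and 0.006 m and z of rod2_tip in the frame of sleeve1 between -0.006 and 0.006 m) or (x of rod2_tip in the frame of sleeve2 above 0.092 m and y of rod2_tip in the frame of sleeve2 between -0.006 and 0.006 m and z of rod2_tip in the frame of sleeve2 between -0.006 and 0.006 m) or (x of rod2_tip in the frame of sleeve3 above 0.076 m and y of rod2_tip in the frame of sleeve3 between -0.006 and 0.006 m and z of rod2_tip in the frame of sleeve3 between -0.006 and 0.006 m) or (x of rod2_tip in the frame of sleeve4 above 0.084 m and y of rod2_tip in the frame of sleeve4 between -0.006 and 0.006 m and z of rod2_tip in the frame of sleeve4 between -0.006 and 0.006 m)) and ((x of rod3_tip in the frame of sleeve1 above 0.064 m and y of rod3_tip in the frame of sleeve1 between -0.006 and 0.006 m and z of rod3_tip in the frame of sleeve1 between -0.006 and 0.006 m) or (x of rod3_tip in the frame of sleeve2 above 0.092 m and y of rod3_tip in the frame of sleeve2 between -0.006 and 0.006 m and z of rod3_tip in the frame of sleeve2 between -0.006 and 0.006 m) or (x of rod3_tip in the frame of sleeve3 above 0.076 m and y of rod3_tip in the frame of sleeve3 between -0.006 and 0.006 m and z of rod3_tip in the frame of sleeve3 between -0.006 and 0.006 m) or (x of rod3_tip in the frame of sleeve4 above 0.084 m and y of rod3_tip in the frame of sleeve4 between -0.006 and 0.006 m and z of rod3_tip in the frame of sleeve4 between -0.006 and 0.006 m)) and ((x of rod4_tip in the frame of sleeve1 above 0.064 m and y of rod4_tip in the frame of sleeve1 between -0.006 and 0.006 m and z of rod4_tip in the frame of sleeve1 between -0.006 and 0.006 m) or (x of rod4_tip in the frame of sleeve2 above 0.092 m and y of rod4_tip in the frame of sleeve2 between -0.006 and 0.006 m and z of rod4_tip in the frame of sleeve2 between -0.006 and 0.006 m) or (x of rod4_tip in the frame of sleeve3 above 0.076 m and y of rod4_tip in the frame of sleeve3 between -0.006 and 0.006 m and z of rod4_tip in the frame of sleeve3 between -0.006 and 0.006 m) or (x of rod4_tip in the frame of sleeve4 above 0.084 m and y of rod4_tip in the frame of sleeve4 between -0.006 and 0.006 m and z of rod4_tip in the frame of sleeve4 between -0.006 and 0.006 m)) and linear speed of each of rod1, rod2, rod3, rod4 below 0.02 m/s); the robot touches nothing.
It fails at once if The cup is shoved aside by more than 30 mm (distance of cup from where it was at the start of the episode above 0.03 m).
It fails at once if The mallet is shoved aside by more than 30 mm (distance of mallet from where it was at the start of the episode above 0.03 m).
It fails at once if The tray is shoved aside by more than 30 mm (distance of tray from where it was at the start of the episode above 0.03 m).
Of rod1, rod2, rod3, rod4 only 3 to 4 are there at a start; the rules pass over those that are not, and their reading is None.
At some moment in a run one of rod1, rod2, rod3, rod4 may be knocked a few centimetres aside while the robot is not near it.
Once in a run the grip may slacken for a moment while it holds something.
It also fails if it takes over 210 s, if anything falls off the work surface, if the arm or the gripper's body presses on something with over 40 N, if the wrist force passes 120 N, or if a joint passes its speed limit or range.

## Working session

There is one attempt and no reset: what is moved stays moved. The work goes in short steps, Python scripts to look and compute and a tool call to move; the robot and the scene stay as the last step left them, time stands still between calls to the robot, and variables do not carry over. Pictures are saved under pics/ and viewed, at most 14 in all, crops included, and the job is handed in when it is done.

Besides the shell and the picture viewer there is one more tool, called after ">>>" as name(argument=value, ...), one argument or row to a line, values as JSON. apply_moves: Moves the arm, as the interface text tells. Shifts and turns lie within -1 to 1; 1 stands for 800 mm of shift or 180 degrees of turn. Its arguments: {"type":"object","properties":{"claw":{"type":"array","items":{"type":"number"}},"travel":{"type":"array","items":{"type":"array","items":{"type":"number"}}},"turn":{"type":"array","items":{"type":"array","items":{"type":"number"}}},"newtons":{"type":"number"}},"required":["claw","travel","turn"]}

```bash
mkdir -p pics
cat > h.py <<'E'
import numpy as np, cv2
from station import manip
from scipy.spatial.transform import Rotation as Ro
def snap(n):
    s=manip.snapshot(n); s['R']=np.array(s['R']); s['t']=np.array(s['t']); s['K']=np.array(s['intrinsics'])
    d=s['depth']; v,u=np.mgrid[0:384,0:512]
    K=s['K']; c=np.stack([(u-K[0,2])/K[0,0]*d,(v-K[1,2])/K[1,1]*d,d],-1)
    s['W']=(c-s['t'])@s['R']; s['W'][d==0]=np.nan
    return s
def save(s,name,crop=None,sc=1.5):
    im=s['pixels'][:,:,::-1]
    if crop: a,b,c,d=crop; im=im[b:d,a:c]
    cv2.imwrite('pics/'+name,cv2.resize(im,None,fx=sc,fy=sc,interpolation=cv2.INTER_CUBIC))
def proj(s,X):
    c=s['R']@np.array(X)+s['t']; p=s['K']@c; return p[:2]/p[2]
def rel(target_pos, target_R=None):
    """shift/turn in tool units from present measured pose"""
    st=manip.sense(); R=Ro.from_quat(st['tool_rot'])
    d=R.inv().apply(np.array(target_pos)-st['tcp_pos'])/0.8
    t=(R.inv()*target_R).as_rotvec()/np.pi if target_R is not None else np.zeros(3)
    return d.round(4),t.round(4)
E
python3 - <<'E'
from h import *
for n in('top','side'):
    s=snap(n); save(s,n+'0.png'); np.savez(n+'0.npz',**{k:s[k] for k in('pixels','W','R','t','K')})
    print(n,-s['R'].T@s['t'],s['R'][2],s['K'][0])
print(manip.sense())
E
```

```text
top [ 0.43842964 -0.02296046  1.49408386] [ 0.09726507  0.00989976 -0.99520928] [394.71263948   0.         259.42581833]
side [-0.13648624  0.63711078  0.96267538] [ 0.53247281 -0.51832124 -0.66919041] [392.93364442   0.         253.99320636]
{'t': 0.1, 'q': array([-1.40050700e+00,  5.28360285e-01,  1.43379807e+00,  1.53966468e-06,
        1.18140667e+00, -1.78512214e-01]), 'qd': array([-0.00039722, -0.00238701, -0.00222465, -0.0009762 , -0.000215  ,
       -0.00163227]), 'tau': array([-5.73342040e-04, -4.43305564e+01, -1.78586769e+01, -1.99815636e-04,
        3.88830595e-03, -4.19840291e-06]), 'tcp_pos': array([ 0.21351515, -0.58669891,  0.23043181]), 'tool_rot': array([ 9.84830265e-01,  1.73517657e-01,  4.76653808e-06, -9.86173030e-04]), 'force': array([ 0.4377288 , -0.73740536,  0.44572522]), 'ft_torque': array([ 0.01909972, -0.07277748, -0.03792546]), 'gripper_force': 0.0, 'finger_gap': 1.0009257366307758}
```

View pics/top0.png

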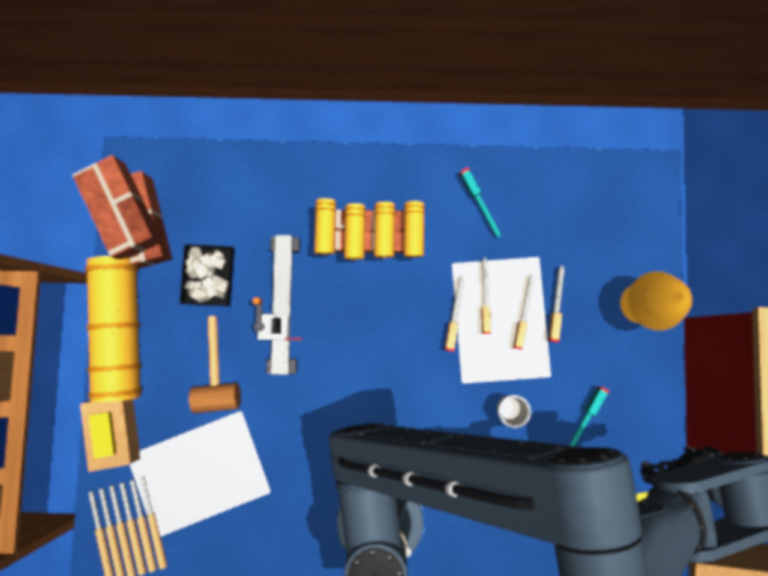

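View pics/side0.png

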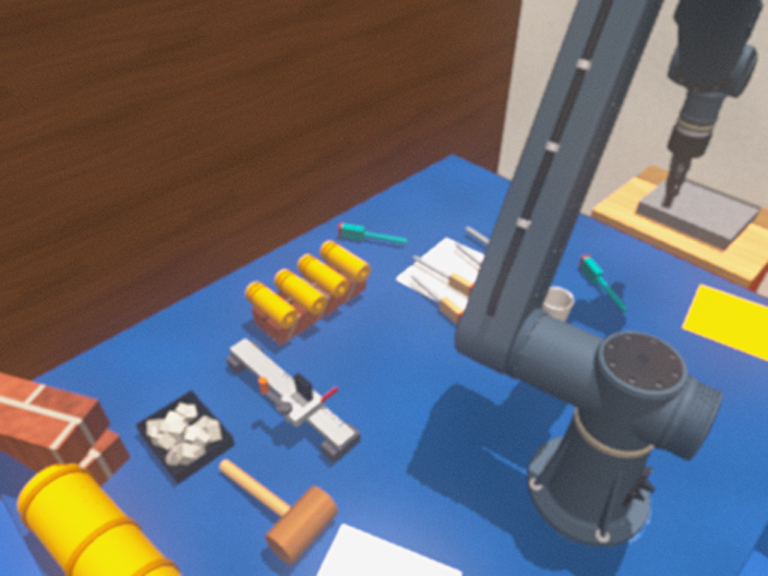

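Candidates in the top view (1.5x px): wooden-handled rods at (452,335), (487,318), (520,333) and (556,327). Look-alikes are the turquoise ones at (478,200) and (592,410) and the brush-like bundle at (125,520), which has no red ends and is too long. The four wooden ones with red ends fit the description. I'll check them in a crop and measure.

```bash
cat > m.py <<'E'
from h import *
def rods(s,xr=(0.3,0.75),yr=(-0.6,-0.1)):
    W=s['W']; x,y,z=W[...,0],W[...,1],W[...,2]
    hsv=cv2.cvtColor(s['pixels'],cv2.COLOR_RGB2HSV)
    m=(z>0.010)&(z<0.06)&(x>xr[0])&(x<xr[1])&(y>yr[0])&(y<yr[1])
    n,l,st,c=cv2.connectedComponentsWithStats(m.astype(np.uint8),connectivity=8)
    out=[]
    for i in range(1,n):
        if st[i,4]<30: continue
        P=W[l==i]; H=hsv[l==i]; mean=P[:,:2].mean(0); 
        U,S,V=np.linalg.svd(P[:,:2]-mean); a=V[0]; t=(P[:,:2]-mean)@a
        out.append((st[i,4],c[i].round(1),mean.round(4),np.degrees(np.arctan2(a[1],a[0])).round(1),np.ptp(t).round(3),np.median(H,0),P[:,2].max().round(3)))
    return out
if __name__=='__main__':
    s=dict(np.load('top0.npz')); 
    for r in rods(s): print(r)
    im=cv2.resize(s['pixels'][155:265,140:400,::-1],None,fx=3,fy=3,interpolation=cv2.INTER_CUBIC); cv2.imwrite('pics/c1.png',im)
    W=s['W']; x,y,z=W[...,0],W[...,1],W[...,2]
    hsv=cv2.cvtColor(s['pixels'],cv2.COLOR_RGB2HSV)
    # sleeves: gold pixels near the row
    g=(hsv[...,0]>18)&(hsv[...,0]<32)&(hsv[...,1]>150)&(x>0.5)&(x<0.85)&(y>-0.2)&(y<0.2)&(z>0.075)
    n,l,st,c=cv2.connectedComponentsWithStats(g.astype(np.uint8))
    for i in range(1,n):
        if st[i,4]<30: continue
        P=W[l==i]; mean=P.mean(0);U,S,V=np.linalg.svd(P[:,:2]-mean[:2]);a=V[0]
        t=(P[:,:2]-mean[:2])@a
        print('sl',st[i],mean.round(4),np.degrees(np.arctan(a[1]/a[0])).round(2),P[:,0].min().round(4),P[:,0].max().round(4),P[:,2].max())
    for n_ in('top0','side0'):
        s=dict(np.load(n_+'.npz')); hsv=cv2.cvtColor(s['pixels'],cv2.COLOR_RGB2HSV); W=s['W']; x,y,z=W[...,0],W[...,1],W[...,2]
        H=hsv[...,0];S=hsv[...,1]; reg=(x>0.4)&(x<0.8)&(y>0.08)&(y<0.32)
        for nm,m in(('alum',reg&(S<70)&(z>0.03)),('fin',reg&(hsv[...,2]<50)&(z>0.08)),('red',reg&((H<4)|(H>174))&(S>150)&(z>.04)),('orange',reg&(H>4)&(H<14)&(S>180)&(z>.06))):
            if m.sum(): P=W[m]; print(n_,nm,m.sum(),P.mean(0).round(4),P.min(0).round(4),P.max(0).round(4))
E
python3 m.py
```

```text
(np.int32(40), array([329.1, 151.2]), array([ 0.7301, -0.2675]), np.float64(-148.9), np.float64(0.049), array([ 90., 198., 184.]), np.float64(0.032))
(np.int32(220), array([323.5, 202.1]), array([ 0.5371, -0.2473]), np.float64(-178.7), np.float64(0.188), array([ 24.,  49., 224.]), np.float64(0.044))
(np.int32(244), array([370.8, 206.6]), array([ 0.5247, -0.4229]), np.float64(172.6), np.float64(0.19), array([ 26.,  69., 198.]), np.float64(0.044))
(np.int32(220), array([302.7, 211.8]), array([ 0.499 , -0.1711]), np.float64(171.0), np.float64(0.188), array([ 26. ,  48.5, 223. ]), np.float64(0.046))
(np.int32(236), array([348.7, 211.5]), array([ 0.5045, -0.3414]), np.float64(168.9), np.float64(0.188), array([ 24.,  42., 226.]), np.float64(0.044))
(np.int32(90), array([399.2, 263.5]), array([ 0.3195, -0.5247]), np.float64(145.6), np.float64(0.047), array([ 89., 191., 185.]), np.float64(0.047))
sl [211 133  12  36 397] [0.7078 0.1495 0.0956] 0.53 0.6455 0.7731 0.10708526938706352
sl [250 135  12  36 402] [0.7015 0.0077 0.0953] -0.1 0.6409 0.7671 0.1071546291680627
sl [270 135  12  36 403] [ 0.7059 -0.064   0.095 ] -0.32 0.644 0.7715 0.10529042555764322
sl [230 137  13  35 389] [0.6961 0.0784 0.0953] -0.15 0.6349 0.7612 0.10914602435399128
top0 alum 1187 [0.5471 0.2517 0.0558] [0.4022 0.099  0.0302] [0.7768 0.3092 0.1214]
top0 fin 22 [0.4683 0.2512 0.115 ] [0.4561 0.2473 0.1096] [0.4804 0.2563 0.1205]
side0 alum 1495 [0.5236 0.2649 0.0582] [0.4003 0.0979 0.03  ] [0.776  0.3126 0.1189]
side0 red 3 [0.4376 0.223  0.0679] [0.4365 0.2202 0.0658] [0.4392 0.2256 0.0699]
side0 orange 3 [0.5194 0.3069 0.1061] [0.5183 0.3045 0.1049] [0.5213 0.3089 0.1072]
```

View pics/c1.png

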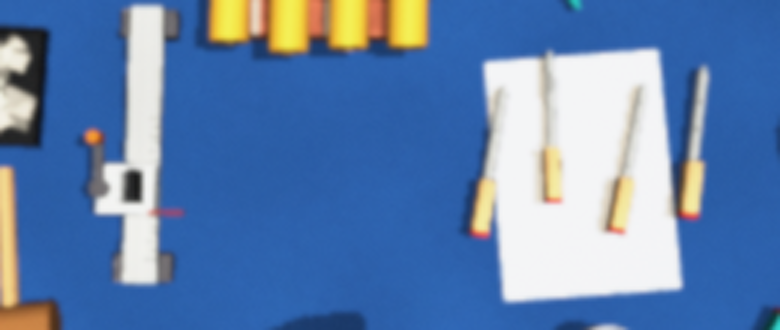

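The crop confirms four wooden rods with red rear ends, two partly on the white paper. The carriage has its orange knob at crop px (93,137) and red pointer at (165,212). Next I'll compute the handle poses and the first move.

```bash
cat >> m.py <<'E'
def handles(s,z0=0.012):
    W=s['W']; x,y,z=W[...,0],W[...,1],W[...,2]
    hsv=cv2.cvtColor(s['pixels'],cv2.COLOR_RGB2HSV)
    m=(z>z0)&(z<0.06)&(x>0.3)&(x<0.72)&(y>-0.6)&(y<-0.1)
    n,l,st,c=cv2.connectedComponentsWithStats(m.astype(np.uint8),connectivity=8)
    out=[]
    for i in range(1,n):
        P=W[l==i]; H=hsv[l==i]
        if st[i,4]<100 or 60<np.median(H[:,0])<110: continue
        mean=P[:,:2].mean(0); V=np.linalg.svd(P[:,:2]-mean)[2]; a=V[0]
        # handle end is the wood (hue<25,sat>80)
        w=(H[:,0]<25)&(H[:,1]>80)
        if (P[w,:2].mean(0)-mean)@a>0: a=-a
        t=(P[:,:2]-mean)@a; lo,hi=np.sort(t)[2],np.sort(t)[-3]
        mid=(lo+hi)/2; o=mean+a*(mid-60+0)*1 if 0 else mean+a*(mid-0.060)
        out.append((o,np.degrees(np.arctan2(a[1],a[0])),hi-lo,P[w,:2].mean(0)))
    return sorted(out,key=lambda r:-r[0][1])
def down(yaw): 
    return Ro.from_euler('z',yaw,degrees=True)*Ro.from_euler('x',180,degrees=True)
E
python3 - <<'E'
from m import *
s=dict(np.load('top0.npz'))
for r in handles(s): print([np.round(v,4) for v in r])
o,yaw,_,_=handles(s)[0]
print(rel([o[0],o[1],0.15],down(yaw)))
E
```

```text
[array([ 0.4534, -0.164 ]), np.float64(-8.9363), np.float64(0.1843), array([ 0.455 , -0.1602])]
[array([ 0.4949, -0.2484]), np.float64(1.3956), np.float64(0.1839), array([ 0.4984, -0.2442])]
[array([ 0.4602, -0.3329]), np.float64(-11.0066), np.float64(0.1835), array([ 0.4611, -0.3286])]
[array([ 0.4813, -0.4174]), np.float64(-7.3439), np.float64(0.1837), array([ 0.4853, -0.4139])]
(array([ 0.4623, -0.3939,  0.1015]), array([-0.0006,  0.    ,  0.1607]))
```

>>> apply_moves(
  claw=[0, 0, 0, 0, 0],
  travel=[
    [0.462, -0.394, 0],
    [0.462, -0.394, 0],
    [0.462, -0.394, 0],
    [0.462, -0.394, 0],
    [0.462, -0.394, 0],
  ],
  turn=[
    [0, 0, 0],
    [0, 0, 0],
    [0, 0, 0],
    [0, 0, 0],
    [0, 0, 0],
  ],
  newtons=60,
)

```text
t: 0.52
tcp_pos: [0.3167, -0.4041, 0.2309]
tool_rot: [0.985, 0.173, -0.0, -0.0]
force: [1.6, -0.2, -0.5]
finger_gap: 0.499
gripper_force: 0.0
```

```bash
python3 -c "
from m import *
s=dict(np.load('top0.npz'))
o,yaw,_,_=handles(s)[0]
print(rel([o[0],o[1],0.15],down(yaw)))"
```

```text
(array([ 0.2629, -0.2239,  0.1014]), array([-0.0003,  0.    ,  0.1604]))
```

>>> apply_moves(
  claw=[0, 0, 0, 0, 0],
  travel=[
    [0.263, -0.224, 0.05],
    [0.263, -0.224, 0.05],
    [0.263, -0.224, 0.05],
    [0.263, -0.224, 0.05],
    [0.263, -0.224, 0.05],
  ],
  turn=[
    [0, 0, 0.16],
    [0, 0, 0.16],
    [0, 0, 0.16],
    [0, 0, 0.16],
    [0, 0, 0.16],
  ],
)

```text
t: 0.93
tcp_pos: [0.4117, -0.2386, 0.2034]
tool_rot: [0.997, -0.08, 0.0, 0.0]
force: [0.9, 0.4, 0.6]
finger_gap: 0.501
gripper_force: 0.0
```

```bash
python3 -c "
from m import *
s=dict(np.load('top0.npz'))
o,yaw,_,_=handles(s)[0]
print(rel([o[0],o[1],0.15],down(yaw)))"
```

```text
(array([ 0.0366, -0.1004,  0.0667]), array([ 0.0001, -0.0001, -0.001 ]))
```

>>> apply_moves(
  claw=[0, 0, 0, 0, 0],
  travel=[
    [0.037, -0.1, 0.0667],
    [0.037, -0.1, 0.0667],
    [0.037, -0.1, 0.0667],
    [0.037, -0.1, 0.0667],
    [0.037, -0.1, 0.0667],
  ],
  turn=[
    [0, 0, 0],
    [0, 0, 0],
    [0, 0, 0],
    [0, 0, 0],
    [0, 0, 0],
  ],
)

```text
t: 1.35
tcp_pos: [0.4525, -0.1644, 0.1496]
tool_rot: [0.997, -0.076, -0.001, -0.0]
force: [0.3, -1.0, 0.4]
finger_gap: 0.498
gripper_force: 0.0
```

```bash
python3 -c "
from m import *
s=dict(np.load('top0.npz'))
o,yaw,_,_=handles(s)[0]
print(rel([o[0],o[1],0.003],down(yaw)))
s=snap('side'); save(s,'s1.png',(200,100,512,300),2.5)"
```

```text
(array([ 0.0013, -0.0006,  0.1833]), array([-0.0002,  0.0006,  0.0015]))
```

View pics/s1.png

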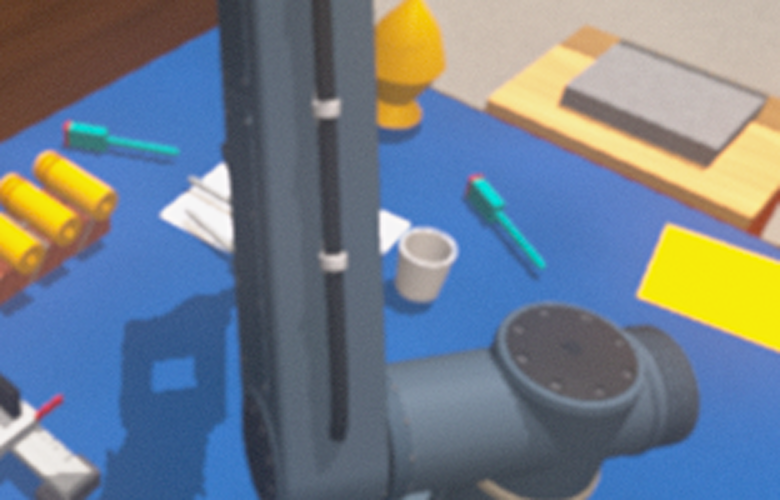

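The arm hides the gripper from the side view, so only the cup at (425,262), the sleeves and the turquoise rods are visible. I'll descend on the measurement.

>>> apply_moves(
  claw=[0, 0, 0, 0, 0],
  travel=[
    [0, 0, 0.05],
    [0, 0, 0.1],
    [0, 0, 0.15],
    [0, 0, 0.175],
    [0, 0, 0.1835],
  ],
  turn=[
    [0, 0, 0],
    [0, 0, 0],
    [0, 0, 0],
    [0, 0, 0],
    [0, 0, 0],
  ],
)

```text
t: 1.82
tcp_pos: [0.4514, -0.1664, 0.0011]
tool_rot: [0.997, -0.078, -0.002, -0.001]
force: [-0.2, 0.4, -0.2]
finger_gap: 0.498
gripper_force: 0.0
```

>>> apply_moves(
  claw=[-1, -1, -1, -1, -1],
  travel=[
    [0, 0, 0],
    [0, 0, 0],
    [0, 0, 0],
    [0, 0, 0],
    [0, 0, 0],
  ],
  turn=[
    [0, 0, 0],
    [0, 0, 0],
    [0, 0, 0],
    [0, 0, 0],
    [0, 0, 0],
  ],
)

```text
t: 2.23
tcp_pos: [0.4535, -0.1658, 0.0048]
tool_rot: [0.997, -0.077, 0.001, 0.001]
force: [-0.1, 0.5, -2.2]
finger_gap: 0.225
gripper_force: 59.3
```

>>> apply_moves(
  claw=[-1, -1, -1, -1, -1],
  travel=[
    [0, 0, -0.04],
    [0, 0, -0.08],
    [0, 0, -0.12],
    [0, 0, -0.125],
    [0, 0, -0.125],
  ],
  turn=[
    [0, 0, 0],
    [0, 0, 0],
    [0, 0, -0.03],
    [0, 0, -0.0497],
    [0, 0, -0.0497],
  ],
)

```text
t: 2.65
tcp_pos: [0.4543, -0.1661, 0.1064]
tool_rot: [1.0, 0.002, 0.003, 0.002]
force: [-0.5, 0.6, -1.9]
finger_gap: 0.224
gripper_force: 59.6
```

>>> apply_moves(
  claw=[-1, -1, -1, -1, -1],
  travel=[
    [0, -0.04, 0],
    [0, -0.08, 0],
    [0, -0.12, 0],
    [0, -0.16, 0],
    [0, -0.2, 0],
  ],
  turn=[
    [0, 0, 0],
    [0, 0, 0],
    [0, 0, 0],
    [0, 0, 0],
    [0, 0, 0],
  ],
)

```text
t: 3.07
tcp_pos: [0.4513, -0.0037, 0.1029]
tool_rot: [1.0, -0.0, -0.001, -0.0]
force: [1.1, 0.0, -2.2]
finger_gap: 0.227
gripper_force: 59.5
```

>>> apply_moves(
  claw=[-1, -1, -1, -1, -1],
  travel=[
    [0, -0.04, 0],
    [0, -0.08, 0],
    [0, -0.12, 0],
    [0, -0.16, 0],
    [0, -0.196, 0],
  ],
  turn=[
    [0, 0, 0],
    [0, 0, 0],
    [0, 0, 0],
    [0, 0, 0],
    [0, 0, 0],
  ],
)

```text
t: 3.48
tcp_pos: [0.4508, 0.1534, 0.1028]
tool_rot: [1.0, 0.001, -0.001, 0.0]
force: [0.7, -0.5, -1.8]
finger_gap: 0.222
gripper_force: 59.5
```

Run:
```python
from m import *
for n in('top','side'):
    s=snap(n); np.savez(n+'1.npz',**{k:s[k] for k in('pixels','W','R','t','K')})
    st=manip.sense(); print(st['tcp_pos'],Ro.from_quat(st['tool_rot']).as_rotvec())
    u,v=proj(s,[0.5,0.15,0.1]); print(u,v)
    u,v=int(u),int(v); im=s['pixels'][max(0,v-80):v+80,max(0,u-100):u+100,::-1]
    im=cv2.resize(im,(600,480),interpolation=cv2.INTER_CUBIC) if 0 else cv2.resize(im,None,fx=2,fy=2,interpolation=cv2.INTER_CUBIC)
    cv2.imwrite(f'pics/{n}1c.png',im)
a=cv2.imread('pics/top1c.png');b=cv2.imread('pics/side1c.png')
h=min(a.shape[0],b.shape[0]);cv2.imwrite('pics/both1.png',np.hstack([a[:h],b[:h]]))
```

```text
[0.45086852 0.15728304 0.10303416] [-3.13925017e+00 -5.30141175e-03  6.96642951e-04]
213.88490992604713 208.35587447636163
[0.45087005 0.15500903 0.10294714] [-3.14090544e+00 -9.46337672e-03  1.27372883e-03]
222.29975340828852 230.85582634756065
```

View pics/both1.png

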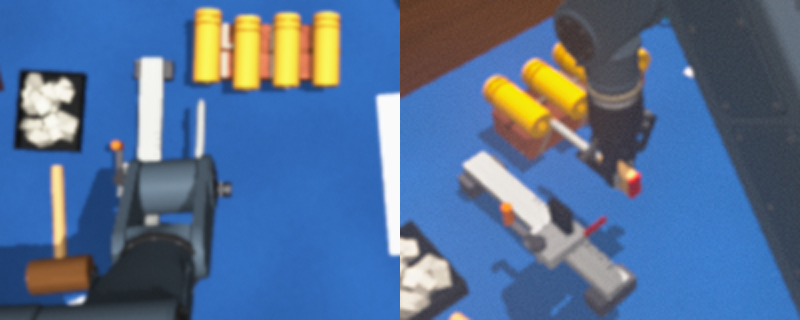

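The rod is held level: its tip is near (201,100) in the top crop and its red end at (632,185) in the side crop. I'll lower it to bore height and measure the steel against the sleeve.

>>> apply_moves(
  claw=[-1, -1, -1, -1],
  travel=[
    [0, 0, 0.027],
    [0, 0, 0.0537],
    [0, 0, 0.0537],
    [0, 0, 0.0537],
  ],
  turn=[
    [0, 0, 0],
    [0, 0, 0],
    [0, 0, 0],
    [0, 0, 0],
  ],
)

```text
t: 3.92
tcp_pos: [0.4506, 0.1509, 0.0595]
tool_rot: [1.0, 0.0, -0.002, 0.0]
force: [0.6, -1.1, -1.5]
finger_gap: 0.224
gripper_force: 59.5
```

```bash
cat >> m.py <<'E'
def steel(s,y0,zr,xr=(0.525,0.64),w=0.03):
    """fit a line through the steel's visible points; per-row centroid"""
    W=s['W']; x,y,z=W[...,0],W[...,1],W[...,2]
    m=(x>xr[0])&(x<xr[1])&(abs(y-y0)<w)&(z>zr[0])&(z<zr[1])
    P=W[m]; 
    if len(P)<6: print('few',len(P)); return
    py=np.polyfit(P[:,0],P[:,1],1); pz=np.polyfit(P[:,0],P[:,2],1)
    print(len(P),'x',P[:,0].min().round(4),P[:,0].max().round(4),'yaw',np.degrees(np.arctan(py[0])).round(2),'pitch up',np.degrees(np.arctan(pz[0])).round(2),'y,z at .58',np.polyval(py,.58).round(4),np.polyval(pz,.58).round(4),'y z at .61',np.polyval(py,.61).round(4),np.polyval(pz,.61).round(4))
def row(s):
    """bore axes of the four sleeves: z of crown, y from edges"""
    W=s['W']; x,y,z=W[...,0],W[...,1],W[...,2]
    for y0 in (0.151,0.079,0.007,-0.065):
        m=(x>.66)&(x<.745)&(abs(y-y0)<0.034)&(z>0.072)
        P=W[m]; c=np.array([y0,.075])
        from scipy.optimize import least_squares
        f=lambda p:np.hypot(P[:,1]-p[0]-p[1]*(P[:,0]-.7),P[:,2]-p[2])-0.024
        r=least_squares(f,[y0,0,.075],loss='soft_l1',f_scale=.003).x
        print('sleeve',y0,'axis y@.64',(r[0]-.06*r[1]).round(4),'yaw',np.degrees(r[1]).round(2),'z',r[2].round(4),len(P))
E
python3 - <<'E'
from m import *
for n in('top','side'):
    s=snap(n); np.savez(n+'2.npz',**{k:s[k] for k in('pixels','W','R','t','K')})
    print(n); st=manip.sense(); print(st['tcp_pos'])
    steel(s,.152,(.06,.11)); row(s)
E
```

```text
top
[0.45153903 0.15099461 0.0603131 ]
70 x 0.5272 0.6044 yaw -0.16 pitch up -1.15 y,z at .58 0.151 0.0766 y z at .61 0.1509 0.076
sleeve 0.151 axis y@.64 0.1497 yaw 1.53 z 0.0751 306
sleeve 0.079 axis y@.64 0.0792 yaw 0.15 z 0.075 309
sleeve 0.007 axis y@.64 0.0069 yaw 0.51 z 0.0751 305
sleeve -0.065 axis y@.64 -0.0649 yaw 0.66 z 0.0747 312
side
[0.45216609 0.1510726  0.06084028]
86 x 0.5252 0.6105 yaw -0.26 pitch up -0.59 y,z at .58 0.1547 0.0772 y z at .61 0.1546 0.0769
sleeve 0.151 axis y@.64 0.1518 yaw 0.86 z 0.0743 286
sleeve 0.079 axis y@.64 0.0793 yaw 1.09 z 0.0746 270
sleeve 0.007 axis y@.64 0.2668 yaw -142.36 z 0.0938 4
sleeve -0.065 axis y@.64 -0.065 yaw 0.0 z 0.075 0
```

>>> apply_moves(
  claw=[-1, -1, -1, -1, -1],
  travel=[
    [0.018, 0, -0.0015],
    [0.033, 0, -0.0015],
    [0.045, 0, -0.0015],
    [0.055, 0, -0.0015],
    [0.065, 0, -0.0015],
  ],
  turn=[
    [0, 0, 0],
    [0, 0, 0],
    [0, 0, 0],
    [0, 0, 0],
    [0, 0, 0],
  ],
)

```text
t: 4.43
tcp_pos: [0.5044, 0.1514, 0.0623]
tool_rot: [1.0, 0.001, -0.0, 0.0]
force: [-0.6, -0.2, -2.0]
finger_gap: 0.226
gripper_force: 63.3
```

>>> apply_moves(
  claw=[-1, -1, -1, -1, -1],
  travel=[
    [0.0125, 0, 0],
    [0.025, 0, 0],
    [0.0375, 0, 0],
    [0.05, 0, 0],
    [0.05, 0, 0],
  ],
  turn=[
    [0, 0, 0],
    [0, 0, 0],
    [0, 0, 0],
    [0, 0, 0],
    [0, 0, 0],
  ],
)

```text
t: 4.85
tcp_pos: [0.5474, 0.1515, 0.0618]
tool_rot: [1.0, 0.001, 0.002, -0.0]
force: [2.0, -2.5, -2.2]
finger_gap: 0.223
gripper_force: 63.1
```

>>> apply_moves(
  claw=[-1, -1, -1, -1, -1],
  travel=[
    [0.005, 0, 0],
    [0.01, 0, 0],
    [0.0125, 0, 0],
    [0.0125, 0, 0],
    [0.0125, 0, 0],
  ],
  turn=[
    [0, 0, 0],
    [0, 0, 0],
    [0, 0, 0],
    [0, 0, 0],
    [0, 0, 0],
  ],
)

```text
t: 5.27
tcp_pos: [0.5542, 0.1517, 0.0616]
tool_rot: [1.0, 0.001, 0.0, 0.0]
force: [0.2, -2.9, -2.2]
finger_gap: 0.224
gripper_force: 63.2
```

>>> apply_moves(
  claw=[-1, -1, -1, -1, -1],
  travel=[
    [0.003, 0, 0],
    [0.006, 0, 0],
    [0.009, 0, 0],
    [0.0125, 0, 0],
    [0.0125, 0, 0],
  ],
  turn=[
    [0, 0, 0],
    [0, 0, 0],
    [0, 0, 0],
    [0, 0, 0],
    [0, 0, 0],
  ],
)

```text
t: 5.68
tcp_pos: [0.5578, 0.1518, 0.061]
tool_rot: [1.0, 0.002, -0.007, 0.0]
force: [-12.3, -2.4, 5.0]
finger_gap: 0.223
gripper_force: 64.2
```

>>> apply_moves(
  claw=[-1, -1, -1, -1, -1],
  travel=[
    [0.003, 0, 0],
    [0.006, 0, 0],
    [0.009, 0, 0],
    [0.009, 0, 0],
    [0.009, 0, 0],
  ],
  turn=[
    [0, 0, 0],
    [0, 0, 0],
    [0, 0, 0],
    [0, 0, 0],
    [0, 0, 0],
  ],
)

```text
t: 6.1
tcp_pos: [0.5579, 0.1516, 0.0598]
tool_rot: [1.0, 0.002, -0.014, 0.001]
force: [-19.9, -3.9, 7.7]
finger_gap: 0.223
gripper_force: 64.8
```

>>> apply_moves(
  claw=[-1, -1, -0.4, -0.4, -0.4],
  travel=[
    [-0.005, 0, 0],
    [-0.01, 0, 0],
    [-0.01, 0, 0],
    [-0.011, 0, 0],
    [-0.012, 0, 0],
  ],
  turn=[
    [0, 0, 0],
    [0, 0, 0],
    [0, 0, 0],
    [0, 0, 0],
    [0, 0, 0],
  ],
)

```text
t: 6.52
tcp_pos: [0.564, 0.1522, 0.0625]
tool_rot: [1.0, 0.001, 0.002, -0.0]
force: [-0.1, 0.3, 0.5]
finger_gap: 0.304
gripper_force: 0.0
```

>>> apply_moves(
  claw=[-0.3, -0.3, -0.3, -0.3, -0.3],
  travel=[
    [0, 0, -0.02],
    [0, 0, -0.06],
    [0, 0, -0.1],
    [0, 0, -0.14],
    [0, 0, -0.14],
  ],
  turn=[
    [0, 0, 0],
    [0, 0, 0],
    [0, 0, 0],
    [0, 0, 0],
    [0, 0, 0],
  ],
)

```text
t: 6.93
tcp_pos: [0.5676, 0.1525, 0.181]
tool_rot: [1.0, 0.001, 0.008, -0.001]
force: [1.0, -0.1, 0.6]
finger_gap: 0.347
gripper_force: 0.0
```

>>> apply_moves(
  claw=[0, 0, 0, 0, 0],
  travel=[
    [0, 0.05, 0],
    [0, 0.1, 0],
    [0, 0.15, 0],
    [0, 0.2, 0],
    [0, 0.25, 0],
  ],
  turn=[
    [0, 0, 0],
    [0, 0, 0],
    [0, 0, 0],
    [0, 0, 0],
    [0, 0, 0],
  ],
)

```text
t: 7.35
tcp_pos: [0.5632, -0.05, 0.1742]
tool_rot: [1.0, 0.002, 0.002, 0.0]
force: [0.1, 0.2, -0.7]
finger_gap: 0.5
gripper_force: 0.0
```

```bash
cat >> m.py <<'E'
def redends(s):
    hsv=cv2.cvtColor(s['pixels'],cv2.COLOR_RGB2HSV); W=s['W']; x,y,z=W[...,0],W[...,1],W[...,2]
    m=((hsv[...,0]<5)|(hsv[...,0]>172))&(hsv[...,1]>140)&(x>.38)&(x<.66)&(y>-.12)&(y<.3)&(z>.04)&(z<.11)
    n,l,st,c=cv2.connectedComponentsWithStats(m.astype(np.uint8),connectivity=8)
    for i in range(1,n):
        if st[i,4]>2: P=W[l==i]; print('red',st[i,4],np.median(P,0).round(4),P.min(0).round(4),P.max(0).round(4))
E
python3 - <<'E'
from m import *
s=snap('side'); redends(s); save(s,'s3.png',(130,130,380,290),2.5)
s=snap('top'); redends(s); steel(s,.151,(.06,.11),(.6,.645))
for r in handles(s): print([np.round(v,4) for v in r])
o,yaw,_,_=handles(s)[0]; print(manip.sense()['tcp_pos'],rel([o[0],o[1],0.1],down(yaw)))
E
```

```text
red 32 [0.5249 0.1505 0.0735] [0.5227 0.1396 0.0558] [0.5269 0.1581 0.0871]
red 16 [0.4373 0.223  0.0676] [0.4356 0.2045 0.0631] [0.4388 0.2357 0.0732]
37 x 0.6001 0.6436 yaw 2.23 pitch up 4.77 y,z at .58 0.1478 0.0748 y z at .61 0.1489 0.0773
[array([ 0.495 , -0.2485]), np.float64(1.4207), np.float64(0.1841), array([ 0.499 , -0.2432])]
[array([ 0.4601, -0.3326]), np.float64(-11.1333), np.float64(0.1827), array([ 0.4607, -0.328 ])]
[array([ 0.4815, -0.4176]), np.float64(-7.1993), np.float64(0.1845), array([ 0.4847, -0.4132])]
[ 0.56445161 -0.05451685  0.17435975] (array([-0.0862,  0.2426,  0.0933]), array([ 0.001 , -0.0016, -0.0092]))
```

View pics/s3.png

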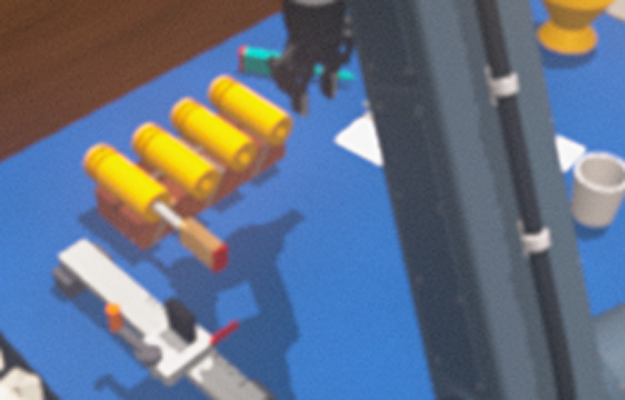

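Rod 1 sits in the leftmost sleeve, with its red end at crop px (222,257). On to rod 2.

>>> apply_moves(
  claw=[0, 0, 0, 0, 0],
  travel=[
    [-0.017, 0.0485, 0],
    [-0.034, 0.097, 0],
    [-0.052, 0.146, 0],
    [-0.069, 0.194, 0],
    [-0.0862, 0.2426, 0],
  ],
  turn=[
    [0, 0, 0],
    [0, 0, 0],
    [0, 0, 0],
    [0, 0, 0],
    [0, 0, -0.008],
  ],
)

```text
t: 7.87
tcp_pos: [0.4939, -0.2437, 0.1741]
tool_rot: [1.0, 0.014, 0.001, 0.0]
force: [0.2, -0.6, -0.9]
finger_gap: 0.497
gripper_force: 0.0
```

>>> apply_moves(
  claw=[0, 0, 0, 0, 0],
  travel=[
    [0, 0, 0.03],
    [0, 0, 0.06],
    [0, 0, 0.0933],
    [0, 0, 0.0933],
    [0, 0, 0.0933],
  ],
  turn=[
    [0, 0, 0],
    [0, 0, 0],
    [0, 0, 0],
    [0, 0, 0],
    [0, 0, 0],
  ],
)

```text
t: 8.28
tcp_pos: [0.4935, -0.2417, 0.0982]
tool_rot: [1.0, 0.014, -0.001, -0.001]
force: [-0.5, -0.3, -1.0]
finger_gap: 0.497
gripper_force: 0.0
```

```bash
cat >> m.py <<'E'
def avgrel(p,yaw,cams=3):
    "mean of a few noisy readings (each camera call advances the clock)"
    D=[];T=[]
    for i in range(cams):
        if i: manip.snapshot('top')
        d,t=rel(p,down(yaw)); D.append(d);T.append(t)
    print('rel',np.mean(D,0).round(4),np.mean(T,0).round(4))
E
python3 -c "
from m import *
avgrel([.495,-.2485,.003],1.4)"
```

```text
rel [0.0006 0.0079 0.1203] [ 0.     -0.0001  0.0012]
```

>>> apply_moves(
  claw=[0, 0, 0, 0, 0],
  travel=[
    [0.0006, 0.008, 0.03],
    [0.0006, 0.008, 0.07],
    [0.0006, 0.008, 0.1],
    [0.0006, 0.008, 0.12],
    [0.0006, 0.008, 0.12],
  ],
  turn=[
    [0, 0, 0.001],
    [0, 0, 0.001],
    [0, 0, 0.001],
    [0, 0, 0.001],
    [0, 0, 0.001],
  ],
)

```text
t: 8.8
tcp_pos: [0.4941, -0.2481, 0.0019]
tool_rot: [1.0, 0.012, -0.001, -0.001]
force: [-0.0, 0.0, 0.1]
finger_gap: 0.499
gripper_force: 0.0
```

>>> apply_moves(
  claw=[-1, -1, -1, -1, -1],
  travel=[
    [0, 0, 0],
    [0, 0, 0],
    [0, 0, 0],
    [0, 0, 0],
    [0, 0, 0],
  ],
  turn=[
    [0, 0, 0],
    [0, 0, 0],
    [0, 0, 0],
    [0, 0, 0],
    [0, 0, 0],
  ],
)

```text
t: 9.22
tcp_pos: [0.4956, -0.2496, 0.005]
tool_rot: [1.0, 0.012, 0.002, 0.001]
force: [-0.3, 0.3, 7.6]
finger_gap: 0.222
gripper_force: 59.6
```

>>> apply_moves(
  claw=[-1, -1, -1, -1, -1],
  travel=[
    [0, 0, -0.03],
    [0, 0, -0.06],
    [0, 0, -0.09],
    [-0.04, 0, -0.125],
    [-0.055, 0, -0.125],
  ],
  turn=[
    [0, 0, 0],
    [0, 0, 0],
    [0, 0, 0.008],
    [0, 0, 0.008],
    [0, 0, 0.008],
  ],
)

```text
t: 9.63
tcp_pos: [0.4502, -0.2508, 0.1073]
tool_rot: [1.0, 0.0, 0.002, 0.002]
force: [-0.8, 0.3, -1.9]
finger_gap: 0.225
gripper_force: 59.1
```

```bash
python3 -c "
from m import *
avgrel([.45,.079,.103],0)"
```

```text
rel [ 0.0013 -0.4111  0.0029] [ 0.0006 -0.0003 -0.0003]
```

>>> apply_moves(
  claw=[-1, -1, -1, -1, -1],
  travel=[
    [0, -0.04, 0],
    [0, -0.08, 0],
    [0, -0.12, 0],
    [0, -0.16, 0],
    [0, -0.205, 0],
  ],
  turn=[
    [0, 0, 0],
    [0, 0, 0],
    [0, 0, 0],
    [0, 0, 0],
    [0, 0, 0],
  ],
)

```text
t: 10.15
tcp_pos: [0.4512, -0.0852, 0.1028]
tool_rot: [1.0, -0.001, 0.001, 0.0]
force: [1.1, 0.1, -1.8]
finger_gap: 0.224
gripper_force: 59.0
```

>>> apply_moves(
  claw=[-1, -1, -1, -1, -1],
  travel=[
    [0, -0.04, 0],
    [0, -0.08, 0],
    [0, -0.12, 0],
    [0, -0.16, 0],
    [0, -0.206, 0],
  ],
  turn=[
    [0, 0, 0],
    [0, 0, 0],
    [0, 0, 0],
    [0, 0, 0],
    [0, 0, 0],
  ],
)

```text
t: 10.57
tcp_pos: [0.4512, 0.0803, 0.1027]
tool_rot: [1.0, -0.001, 0.0, 0.0]
force: [0.6, 1.2, -2.3]
finger_gap: 0.224
gripper_force: 59.0
```

>>> apply_moves(
  claw=[-1, -1, -1, -1],
  travel=[
    [0, 0, 0.027],
    [0, 0, 0.0525],
    [0, 0, 0.0525],
    [0, 0, 0.0525],
  ],
  turn=[
    [0, 0, 0],
    [0, 0, 0],
    [0, 0, 0],
    [0, 0, 0],
  ],
)

```text
t: 10.9
tcp_pos: [0.4502, 0.0793, 0.0602]
tool_rot: [1.0, -0.0, -0.001, -0.0]
force: [0.2, 0.7, -0.3]
finger_gap: 0.223
gripper_force: 59.0
```

Run:
```python
from m import *
for n in('top','side'):
    s=snap(n); print(n); steel(s,.079,(.06,.11)); 
avgrel([.45,.079,.062],0,2)
```

```text
top
109 x 0.5256 0.6399 yaw -0.5 pitch up 4.64 y,z at .58 0.0791 0.0792 y z at .61 0.0789 0.0817
side
171 x 0.5252 0.64 yaw -0.19 pitch up 2.16 y,z at .58 0.082 0.0779 y z at .61 0.0819 0.079
rel [-0.0016 -0.0005 -0.0006] [ 0.     -0.0004 -0.0005]
```

>>> apply_moves(
  claw=[-1, -1, -1, -1, -1],
  travel=[
    [0.015, 0, 0],
    [0.027, 0, 0],
    [0.037, 0, 0],
    [0.047, 0, 0],
    [0.055, 0, 0],
  ],
  turn=[
    [0, 0, 0],
    [0, 0, 0],
    [0, 0, 0],
    [0, 0, 0],
    [0, 0, 0],
  ],
)

```text
t: 11.47
tcp_pos: [0.496, 0.0786, 0.0615]
tool_rot: [1.0, -0.001, 0.001, 0.0]
force: [0.0, 0.3, -1.3]
finger_gap: 0.225
gripper_force: 59.0
```

>>> apply_moves(
  claw=[-1, -1, -1, -1, -1],
  travel=[
    [0.01, 0, 0],
    [0.02, 0, 0],
    [0.03, 0, 0],
    [0.04, 0, 0],
    [0.045, 0, 0],
  ],
  turn=[
    [0, 0, 0],
    [0, 0, 0],
    [0, 0, 0],
    [0, 0, 0],
    [0, 0, 0],
  ],
)

```text
t: 11.88
tcp_pos: [0.5323, 0.0788, 0.0611]
tool_rot: [1.0, -0.0, 0.001, 0.0]
force: [0.2, -0.4, -0.8]
finger_gap: 0.22
gripper_force: 59.1
```

>>> apply_moves(
  claw=[-1, -1, -1, -1, -1],
  travel=[
    [0.004, 0, 0],
    [0.008, 0, 0],
    [0.012, 0, 0],
    [0.0125, 0, 0],
    [0.0125, 0, 0],
  ],
  turn=[
    [0, 0, 0],
    [0, 0, 0],
    [0, 0, 0],
    [0, 0, 0],
    [0, 0, 0],
  ],
)

```text
t: 12.3
tcp_pos: [0.541, 0.0788, 0.0611]
tool_rot: [1.0, -0.0, 0.001, 0.0]
force: [0.2, -0.3, -0.2]
finger_gap: 0.224
gripper_force: 59.3
```

>>> apply_moves(
  claw=[-1, -1, -1, -1, -1],
  travel=[
    [0.004, 0, 0],
    [0.008, 0, 0],
    [0.012, 0, 0],
    [0.015, 0, 0],
    [0.015, 0, 0],
  ],
  turn=[
    [0, 0, 0],
    [0, 0, 0],
    [0, 0, 0],
    [0, 0, 0],
    [0, 0, 0],
  ],
)

```text
t: 12.72
tcp_pos: [0.5535, 0.0788, 0.0611]
tool_rot: [1.0, -0.0, 0.001, -0.0]
force: [1.3, -0.0, -0.9]
finger_gap: 0.229
gripper_force: 59.3
```

>>> apply_moves(
  claw=[-1, -1, -1, -1, -1],
  travel=[
    [0.003, 0, 0],
    [0.006, 0, 0],
    [0.009, 0, 0],
    [0.0125, 0, 0],
    [0.0125, 0, 0],
  ],
  turn=[
    [0, 0, 0],
    [0, 0, 0],
    [0, 0, 0],
    [0, 0, 0],
    [0, 0, 0],
  ],
)

```text
t: 13.13
tcp_pos: [0.5589, 0.079, 0.0607]
tool_rot: [1.0, -0.0, -0.004, -0.0]
force: [-8.0, -0.7, 4.5]
finger_gap: 0.226
gripper_force: 60.1
```

>>> apply_moves(
  claw=[-1, -1, -1, -1, -1],
  travel=[
    [0.003, 0, 0],
    [0.006, 0, 0],
    [0.009, 0, 0],
    [0.009, 0, 0],
    [0.009, 0, 0],
  ],
  turn=[
    [0, 0, 0],
    [0, 0, 0],
    [0, 0, 0],
    [0, 0, 0],
    [0, 0, 0],
  ],
)

```text
t: 13.55
tcp_pos: [0.559, 0.0792, 0.0599]
tool_rot: [1.0, 0.0, -0.012, -0.0]
force: [-17.0, -0.7, 9.4]
finger_gap: 0.226
gripper_force: 60.9
```

>>> apply_moves(
  claw=[-1, -1, -0.4, -0.4, -0.4],
  travel=[
    [-0.004, 0, 0],
    [-0.008, 0, 0],
    [-0.008, 0, 0],
    [-0.009, 0, 0],
    [-0.01, 0, 0],
  ],
  turn=[
    [0, 0, 0],
    [0, 0, 0],
    [0, 0, 0],
    [0, 0, 0],
    [0, 0, 0],
  ],
)

```text
t: 13.97
tcp_pos: [0.5635, 0.0786, 0.0614]
tool_rot: [1.0, -0.001, 0.002, 0.0]
force: [-0.4, -0.8, -0.8]
finger_gap: 0.306
gripper_force: 0.0
```

>>> apply_moves(
  claw=[-0.3, -0.3, -0.3, -0.3, -0.3],
  travel=[
    [0, 0, -0.02],
    [0, 0, -0.06],
    [0, 0, -0.1],
    [0, 0, -0.14],
    [0, 0, -0.14],
  ],
  turn=[
    [0, 0, 0],
    [0, 0, 0],
    [0, 0, 0],
    [0, 0, 0],
    [0, 0, 0],
  ],
)

```text
t: 14.38
tcp_pos: [0.5672, 0.0786, 0.1797]
tool_rot: [1.0, -0.0, 0.008, 0.0]
force: [0.5, -0.5, -0.5]
finger_gap: 0.35
gripper_force: 0.0
```

>>> apply_moves(
  claw=[0, 0, 0, 0, 0],
  travel=[
    [0, 0.05, 0],
    [0, 0.1, 0],
    [0, 0.15, 0],
    [0, 0.2, 0],
    [0, 0.25, 0],
  ],
  turn=[
    [0, 0, 0],
    [0, 0, 0],
    [0, 0, 0],
    [0, 0, 0],
    [0, 0, 0],
  ],
)

```text
t: 14.8
tcp_pos: [0.5622, -0.1233, 0.1732]
tool_rot: [1.0, -0.0, 0.001, 0.0]
force: [0.6, -0.6, 0.8]
finger_gap: 0.501
gripper_force: 0.0
```

Run:
```python
from m import *
s=snap('side'); redends(s)
s=snap('top'); redends(s)
for r in handles(s): print([np.round(v,4) for v in r])
o,yaw,_,_=handles(s)[0]; avgrel([o[0],o[1],0.1],yaw)
```

```text
red 32 [0.5262 0.0773 0.0745] [0.5237 0.067  0.0578] [0.5284 0.0862 0.0901]
red 30 [0.5246 0.1491 0.0764] [0.5212 0.1409 0.0564] [0.5269 0.1587 0.0898]
red 16 [0.4369 0.2182 0.0694] [0.4352 0.2007 0.0642] [0.439  0.2348 0.0737]
red 3 [0.5236 0.1525 0.0836] [0.5235 0.1489 0.0835] [0.5268 0.1558 0.087 ]
[array([ 0.4602, -0.3328]), np.float64(-11.1007), np.float64(0.1831), array([ 0.461 , -0.3281])]
[array([ 0.4815, -0.4175]), np.float64(-7.423), np.float64(0.1844), array([ 0.4847, -0.4133])]
rel [-0.1267  0.26    0.0915] [ 0.0005 -0.0009  0.0597]
```

Two are in. On to rod 3 at (0.460, -0.333), yaw -11.1°.

>>> apply_moves(
  claw=[0, 0, 0, 0, 0],
  travel=[
    [-0.021, 0.043, 0],
    [-0.042, 0.087, 0],
    [-0.064, 0.13, 0],
    [-0.085, 0.174, 0],
    [-0.106, 0.218, 0],
  ],
  turn=[
    [0, 0, 0],
    [0, 0, 0],
    [0, 0, 0],
    [0, 0, 0],
    [0, 0, 0],
  ],
)

```text
t: 15.42
tcp_pos: [0.4764, -0.295, 0.173]
tool_rot: [1.0, 0.001, 0.0, -0.0]
force: [0.7, 0.2, 0.6]
finger_gap: 0.502
gripper_force: 0.0
```

>>> apply_moves(
  claw=[0, 0, 0, 0, 0],
  travel=[
    [-0.0207, 0.042, 0],
    [-0.0207, 0.042, 0.04],
    [-0.0207, 0.042, 0.0915],
    [-0.0207, 0.042, 0.0915],
    [-0.0207, 0.042, 0.0915],
  ],
  turn=[
    [0, 0, 0.03],
    [0, 0, 0.06],
    [0, 0, 0.06],
    [0, 0, 0.06],
    [0, 0, 0.06],
  ],
)

```text
t: 15.83
tcp_pos: [0.4589, -0.3263, 0.0976]
tool_rot: [0.996, -0.094, -0.003, -0.003]
force: [-0.4, 0.3, 0.9]
finger_gap: 0.498
gripper_force: 0.0
```

```bash
python3 -c "
from m import *
avgrel([.4602,-.3328,.004],-11.1)"
```

```text
rel [0.0014 0.0066 0.1195] [-0.0005  0.0006  0.0021]
```

>>> apply_moves(
  claw=[0, 0, 0, 0, 0],
  travel=[
    [0.0014, 0.0066, 0.03],
    [0.0014, 0.0066, 0.07],
    [0.0014, 0.0066, 0.1],
    [0.0014, 0.0066, 0.12],
    [0.0014, 0.0066, 0.12],
  ],
  turn=[
    [0, 0, 0.002],
    [0, 0, 0.002],
    [0, 0, 0.002],
    [0, 0, 0.002],
    [0, 0, 0.002],
  ],
)

```text
t: 16.35
tcp_pos: [0.4607, -0.3338, 0.004]
tool_rot: [0.995, -0.097, -0.0, -0.0]
force: [-0.4, 0.4, 0.1]
finger_gap: 0.498
gripper_force: 0.0
```

>>> apply_moves(
  claw=[-1, -1, -1, -1, -1],
  travel=[
    [0, 0, 0],
    [0, 0, 0],
    [0, 0, 0],
    [0, 0, 0],
    [0, 0, 0],
  ],
  turn=[
    [0, 0, 0],
    [0, 0, 0],
    [0, 0, 0],
    [0, 0, 0],
    [0, 0, 0],
  ],
)

```text
t: 16.77
tcp_pos: [0.4619, -0.3357, 0.0067]
tool_rot: [0.995, -0.098, 0.002, 0.002]
force: [1.0, 2.4, 8.4]
finger_gap: 0.222
gripper_force: 59.9
```

>>> apply_moves(
  claw=[-1, -1, -1, -1, -1],
  travel=[
    [0, 0, -0.03],
    [0, 0, -0.06],
    [0, 0, -0.09],
    [-0.012, 0, -0.125],
    [-0.012, 0, -0.125],
  ],
  turn=[
    [0, 0, 0],
    [0, 0, -0.02],
    [0, 0, -0.05],
    [0, 0, -0.0617],
    [0, 0, -0.0617],
  ],
)

```text
t: 17.18
tcp_pos: [0.4519, -0.3344, 0.1094]
tool_rot: [1.0, -0.0, 0.003, 0.003]
force: [-0.4, -0.7, -1.5]
finger_gap: 0.226
gripper_force: 59.1
```

```bash
python3 -c "
from m import *
avgrel([.45,.007,.103],0)"
```

```text
rel [-0.0027 -0.426   0.0035] [ 0.0016 -0.0014 -0.0005]
```

>>> apply_moves(
  claw=[-1, -1, -1, -1, -1],
  travel=[
    [0, -0.04, 0],
    [0, -0.08, 0],
    [0, -0.12, 0],
    [0, -0.165, 0],
    [0, -0.213, 0],
  ],
  turn=[
    [0, 0, 0],
    [0, 0, 0],
    [0, 0, 0],
    [0, 0, 0],
    [0, 0, 0],
  ],
)

```text
t: 17.7
tcp_pos: [0.4505, -0.161, 0.1028]
tool_rot: [1.0, -0.002, -0.001, -0.0]
force: [0.7, 1.4, -1.4]
finger_gap: 0.221
gripper_force: 59.1
```

>>> apply_moves(
  claw=[-1, -1, -1, -1, -1],
  travel=[
    [0, -0.045, 0],
    [0, -0.09, 0],
    [0, -0.135, 0],
    [0, -0.18, 0],
    [0, -0.213, 0],
  ],
  turn=[
    [0, 0, 0],
    [0, 0, 0],
    [0, 0, 0],
    [0, 0, 0],
    [0, 0, 0],
  ],
)

```text
t: 18.12
tcp_pos: [0.4497, 0.011, 0.1028]
tool_rot: [1.0, -0.001, -0.002, -0.001]
force: [0.8, 0.4, -2.2]
finger_gap: 0.225
gripper_force: 59.1
```

>>> apply_moves(
  claw=[-1, -1, -1, -1],
  travel=[
    [0, 0, 0.027],
    [0, 0, 0.0525],
    [0, 0, 0.0525],
    [0, 0, 0.0525],
  ],
  turn=[
    [0, 0, 0],
    [0, 0, 0],
    [0, 0, 0],
    [0, 0, 0],
  ],
)

```text
t: 18.45
tcp_pos: [0.4501, 0.0086, 0.0606]
tool_rot: [1.0, -0.001, -0.002, -0.001]
force: [0.6, -0.6, -1.4]
finger_gap: 0.226
gripper_force: 59.0
```

Run:
```python
from m import *
for n in('top','side'):
    s=snap(n); print(n); steel(s,.007,(.06,.11),(.525,.625)); 
avgrel([.45,.007,.063],0,2)
```

```text
top
80 x 0.5276 0.6039 yaw 0.91 pitch up -0.96 y,z at .58 0.0088 0.0744 y z at .61 0.0093 0.0739
side
77 x 0.5254 0.6071 yaw 0.27 pitch up -0.57 y,z at .58 0.0124 0.0752 y z at .61 0.0125 0.0749
rel [-0.002   0.001  -0.0012] [ 0.     -0.     -0.0008]
```

>>> apply_moves(
  claw=[-1, -1, -1, -1, -1],
  travel=[
    [0.015, 0.0018, -0.004],
    [0.03, 0.0018, -0.004],
    [0.042, 0.0018, -0.004],
    [0.052, 0.0018, -0.004],
    [0.0625, 0.0018, -0.004],
  ],
  turn=[
    [0, 0, 0],
    [0, 0, 0],
    [0, 0, 0],
    [0, 0, 0],
    [0, 0, 0],
  ],
)

```text
t: 19.02
tcp_pos: [0.5018, 0.0064, 0.0655]
tool_rot: [1.0, -0.001, 0.0, 0.0]
force: [-0.9, 0.8, -1.5]
finger_gap: 0.221
gripper_force: 59.0
```

>>> apply_moves(
  claw=[-1, -1, -1, -1, -1],
  travel=[
    [0.01, 0, 0],
    [0.02, 0, 0],
    [0.03, 0, 0],
    [0.04, 0, 0],
    [0.045, 0, 0],
  ],
  turn=[
    [0, 0, 0],
    [0, 0, 0],
    [0, 0, 0],
    [0, 0, 0],
    [0, 0, 0],
  ],
)

```text
t: 19.43
tcp_pos: [0.5389, 0.0065, 0.065]
tool_rot: [1.0, -0.001, 0.001, 0.0]
force: [0.9, -0.2, -1.0]
finger_gap: 0.224
gripper_force: 59.0
```

>>> apply_moves(
  claw=[-1, -1, -1, -1, -1],
  travel=[
    [0.004, 0, 0],
    [0.008, 0, 0],
    [0.012, 0, 0],
    [0.015, 0, 0],
    [0.015, 0, 0],
  ],
  turn=[
    [0, 0, 0],
    [0, 0, 0],
    [0, 0, 0],
    [0, 0, 0],
    [0, 0, 0],
  ],
)

```text
t: 19.85
tcp_pos: [0.5498, 0.0065, 0.0651]
tool_rot: [1.0, -0.001, 0.0, 0.0]
force: [-0.9, 0.2, -1.1]
finger_gap: 0.225
gripper_force: 59.0
```

>>> apply_moves(
  claw=[-1, -1, -1, -1, -1],
  travel=[
    [0.005, 0, 0],
    [0.01, 0, 0],
    [0.015, 0, 0],
    [0.02, 0, 0],
    [0.02, 0, 0],
  ],
  turn=[
    [0, 0, 0],
    [0, 0, 0],
    [0, 0, 0],
    [0, 0, 0],
    [0, 0, 0],
  ],
)

```text
t: 20.27
tcp_pos: [0.5665, 0.0064, 0.0651]
tool_rot: [1.0, -0.001, 0.001, 0.0]
force: [1.1, -0.2, -2.6]
finger_gap: 0.229
gripper_force: 59.0
```

>>> apply_moves(
  claw=[-1, -1, -1, -1, -1],
  travel=[
    [0.003, 0, 0],
    [0.006, 0, 0],
    [0.009, 0, 0],
    [0.012, 0, 0],
    [0.015, 0, 0],
  ],
  turn=[
    [0, 0, 0],
    [0, 0, 0],
    [0, 0, 0],
    [0, 0, 0],
    [0, 0, 0],
  ],
)

```text
t: 20.68
tcp_pos: [0.5742, 0.0069, 0.0646]
tool_rot: [1.0, -0.001, -0.004, -0.0]
force: [-9.5, -1.6, 2.0]
finger_gap: 0.228
gripper_force: 59.7
```

>>> apply_moves(
  claw=[-1, -1, -1, -1, -1],
  travel=[
    [0.003, 0, 0],
    [0.006, 0, 0],
    [0.009, 0, 0],
    [0.009, 0, 0],
    [0.009, 0, 0],
  ],
  turn=[
    [0, 0, 0],
    [0, 0, 0],
    [0, 0, 0],
    [0, 0, 0],
    [0, 0, 0],
  ],
)

```text
t: 21.1
tcp_pos: [0.5742, 0.008, 0.0632]
tool_rot: [1.0, -0.001, -0.011, -0.001]
force: [-15.3, -0.9, 3.5]
finger_gap: 0.226
gripper_force: 59.8
```

>>> apply_moves(
  claw=[-1, -1, -0.4, -0.4, -0.4],
  travel=[
    [-0.004, 0, 0],
    [-0.008, 0, 0],
    [-0.008, 0, 0],
    [-0.009, 0, 0],
    [-0.01, 0, 0],
  ],
  turn=[
    [0, 0, 0],
    [0, 0, 0],
    [0, 0, 0],
    [0, 0, 0],
    [0, 0, 0],
  ],
)

```text
t: 21.52
tcp_pos: [0.5785, 0.0061, 0.0657]
tool_rot: [1.0, -0.001, 0.002, 0.0]
force: [-0.0, -0.3, 0.8]
finger_gap: 0.297
gripper_force: 0.0
```

>>> apply_moves(
  claw=[-0.3, -0.3, -0.3, -0.3, -0.3],
  travel=[
    [0, 0, -0.02],
    [0, 0, -0.06],
    [0, 0, -0.1],
    [0, 0, -0.14],
    [0, 0, -0.14],
  ],
  turn=[
    [0, 0, 0],
    [0, 0, 0],
    [0, 0, 0],
    [0, 0, 0],
    [0, 0, 0],
  ],
)

```text
t: 21.93
tcp_pos: [0.5821, 0.0057, 0.1841]
tool_rot: [1.0, -0.001, 0.008, 0.001]
force: [0.4, -0.3, -0.6]
finger_gap: 0.348
gripper_force: 0.0
```

>>> apply_moves(
  claw=[0, 0, 0, 0, 0],
  travel=[
    [0, 0.05, 0],
    [0, 0.1, 0],
    [0, 0.15, 0],
    [0, 0.2, 0],
    [0, 0.25, 0],
  ],
  turn=[
    [0, 0, 0],
    [0, 0, 0],
    [0, 0, 0],
    [0, 0, 0],
    [0, 0, 0],
  ],
)

```text
t: 22.35
tcp_pos: [0.5768, -0.1957, 0.1775]
tool_rot: [1.0, -0.001, 0.001, 0.001]
force: [-0.2, -0.3, -0.2]
finger_gap: 0.504
gripper_force: 0.0
```

Run:
```python
from m import *
s=snap('side'); redends(s)
s=snap('top'); redends(s)
for r in handles(s): print([np.round(v,4) for v in r])
o,yaw,_,_=handles(s)[0]; avgrel([o[0],o[1],0.1],yaw)
```

```text
red 27 [0.5404 0.0056 0.0779] [ 0.5373 -0.0059  0.0573] [0.5433 0.0144 0.0921]
red 30 [0.5261 0.0767 0.0762] [0.5222 0.0676 0.0604] [0.5284 0.0868 0.0905]
red 30 [0.5246 0.1481 0.0765] [0.5222 0.1379 0.0598] [0.5273 0.1572 0.0873]
red 14 [0.4365 0.2195 0.0692] [0.4349 0.2036 0.0664] [0.4387 0.2346 0.0737]
red 5 [0.5412 0.0024 0.0895] [ 0.541  -0.0048  0.0868] [0.5414 0.0095 0.0908]
red 3 [0.5233 0.1521 0.0875] [0.5233 0.1483 0.0862] [0.5267 0.1557 0.0883]
red 5 [0.5253 0.0771 0.0858] [0.525  0.0701 0.0837] [0.5256 0.0841 0.0881]
[array([ 0.4815, -0.4176]), np.float64(-7.3083), np.float64(0.1844), array([ 0.4825, -0.4125])]
rel [-0.118   0.2753  0.0969] [ 0.0007 -0.001   0.0385]
```

>>> apply_moves(
  claw=[0, 0, 0, 0, 0],
  travel=[
    [-0.02, 0.046, 0],
    [-0.04, 0.092, 0],
    [-0.06, 0.138, 0],
    [-0.08, 0.184, 0],
    [-0.1, 0.23, 0],
  ],
  turn=[
    [0, 0, 0],
    [0, 0, 0],
    [0, 0, 0],
    [0, 0, 0],
    [0, 0, 0],
  ],
)

```text
t: 22.97
tcp_pos: [0.4959, -0.3769, 0.1771]
tool_rot: [1.0, 0.0, 0.0, -0.0]
force: [0.5, 0.1, -0.1]
finger_gap: 0.5
gripper_force: 0.0
```

>>> apply_moves(
  claw=[0, 0, 0, 0, 0],
  travel=[
    [-0.018, 0.045, 0],
    [-0.018, 0.045, 0.04],
    [-0.018, 0.045, 0.0969],
    [-0.018, 0.045, 0.0969],
    [-0.018, 0.045, 0.0969],
  ],
  turn=[
    [0, 0, 0.02],
    [0, 0, 0.0385],
    [0, 0, 0.0385],
    [0, 0, 0.0385],
    [0, 0, 0.0385],
  ],
)

```text
t: 23.38
tcp_pos: [0.4802, -0.4099, 0.0966]
tool_rot: [0.998, -0.061, -0.003, -0.003]
force: [-0.3, -0.1, 0.2]
finger_gap: 0.499
gripper_force: 0.0
```

```bash
python3 -c "
from m import *
avgrel([.4815,-.4176,.004],-7.3)"
```

```text
rel [0.0011 0.008  0.1185] [-0.0007  0.0007  0.0021]
```

>>> apply_moves(
  claw=[0, 0, 0, 0, 0],
  travel=[
    [0.001, 0.008, 0.03],
    [0.001, 0.008, 0.07],
    [0.001, 0.008, 0.1],
    [0.001, 0.008, 0.119],
    [0.001, 0.008, 0.119],
  ],
  turn=[
    [0, 0, 0.002],
    [0, 0, 0.002],
    [0, 0, 0.002],
    [0, 0, 0.002],
    [0, 0, 0.002],
  ],
)

```text
t: 23.9
tcp_pos: [0.4817, -0.4186, 0.0038]
tool_rot: [0.998, -0.064, -0.001, -0.001]
force: [-0.4, 0.1, -1.2]
finger_gap: 0.497
gripper_force: 0.0
```

>>> apply_moves(
  claw=[-1, -1, -1, -1, -1],
  travel=[
    [0, 0, 0],
    [0, 0, 0],
    [0, 0, 0],
    [0, 0, 0],
    [0, 0, 0],
  ],
  turn=[
    [0, 0, 0],
    [0, 0, 0],
    [0, 0, 0],
    [0, 0, 0],
    [0, 0, 0],
  ],
)

```text
t: 24.32
tcp_pos: [0.4831, -0.4211, 0.0072]
tool_rot: [0.998, -0.064, 0.002, 0.002]
force: [0.4, 0.6, 7.4]
finger_gap: 0.222
gripper_force: 59.5
```

>>> apply_moves(
  claw=[-1, -1, -1, -1, -1],
  travel=[
    [0, 0, -0.03],
    [0, 0, -0.06],
    [0, 0, -0.09],
    [-0.03, 0, -0.125],
    [-0.039, 0, -0.125],
  ],
  turn=[
    [0, 0, 0],
    [0, 0, -0.02],
    [0, 0, -0.0406],
    [0, 0, -0.0406],
    [0, 0, -0.0406],
  ],
)

```text
t: 24.73
tcp_pos: [0.4508, -0.4178, 0.1102]
tool_rot: [1.0, -0.0, 0.002, 0.004]
force: [-0.0, -1.0, -0.9]
finger_gap: 0.224
gripper_force: 58.9
```

```bash
python3 -c "
from m import *
avgrel([.45,-.065,.103],0)"
```

```text
rel [-0.0007 -0.4397  0.0044] [ 0.0013 -0.0008 -0.0006]
```

>>> apply_moves(
  claw=[-1, -1, -1, -1, -1],
  travel=[
    [0, -0.04, 0],
    [0, -0.08, 0],
    [0, -0.125, 0],
    [0, -0.17, 0],
    [0, -0.22, 0],
  ],
  turn=[
    [0, 0, 0],
    [0, 0, 0],
    [0, 0, 0],
    [0, 0, 0],
    [0, 0, 0],
  ],
)

```text
t: 25.25
tcp_pos: [0.4507, -0.2387, 0.1034]
tool_rot: [1.0, -0.002, -0.0, -0.0]
force: [1.5, 0.0, -1.8]
finger_gap: 0.223
gripper_force: 58.9
```

>>> apply_moves(
  claw=[-1, -1, -1, -1, -1],
  travel=[
    [0, -0.048, 0],
    [0, -0.094, 0],
    [0, -0.14, 0],
    [0, -0.185, 0],
    [0, -0.22, 0],
  ],
  turn=[
    [0, 0, 0],
    [0, 0, 0],
    [0, 0, 0],
    [0, 0, 0],
    [0, 0, 0],
  ],
)

```text
t: 25.67
tcp_pos: [0.4499, -0.0608, 0.1034]
tool_rot: [1.0, -0.0, -0.001, -0.001]
force: [0.8, -0.5, -1.2]
finger_gap: 0.224
gripper_force: 58.9
```

>>> apply_moves(
  claw=[-1, -1, -1, -1],
  travel=[
    [0, 0, 0.027],
    [0, 0, 0.0495],
    [0, 0, 0.0495],
    [0, 0, 0.0495],
  ],
  turn=[
    [0, 0, 0],
    [0, 0, 0],
    [0, 0, 0],
    [0, 0, 0],
  ],
)

```text
t: 26.0
tcp_pos: [0.4504, -0.0632, 0.0636]
tool_rot: [1.0, -0.001, -0.001, -0.001]
force: [-0.1, -0.7, -0.6]
finger_gap: 0.223
gripper_force: 58.9
```

Run:
```python
from m import *
for n in('top','side'):
    s=snap(n); print(n); steel(s,-.065,(.06,.11),(.525,.625)); 
avgrel([.45,-.065,.065],0,2)
```

```text
top
78 x 0.5254 0.6051 yaw -0.41 pitch up -1.77 y,z at .58 -0.0629 0.078 y z at .61 -0.0631 0.0771
side
75 x 0.5264 0.6058 yaw -0.82 pitch up -1.28 y,z at .58 -0.0595 0.0772 y z at .61 -0.0599 0.0765
rel [-0.0018  0.0011 -0.0001] [ 0.     -0.0002 -0.0006]
```

>>> apply_moves(
  claw=[-1, -1, -1, -1, -1],
  travel=[
    [0.015, 0.0022, -0.001],
    [0.03, 0.0022, -0.001],
    [0.042, 0.0022, -0.001],
    [0.052, 0.0022, -0.001],
    [0.0625, 0.0022, -0.001],
  ],
  turn=[
    [0, 0, 0],
    [0, 0, 0],
    [0, 0, 0],
    [0, 0, 0],
    [0, 0, 0],
  ],
)

```text
t: 26.57
tcp_pos: [0.5016, -0.0659, 0.066]
tool_rot: [1.0, -0.001, 0.0, 0.0]
force: [0.1, -0.8, -2.1]
finger_gap: 0.222
gripper_force: 58.9
```

>>> apply_moves(
  claw=[-1, -1, -1, -1, -1],
  travel=[
    [0.01, 0, 0],
    [0.02, 0, 0],
    [0.03, 0, 0],
    [0.04, 0, 0],
    [0.05, 0, 0],
  ],
  turn=[
    [0, 0, 0],
    [0, 0, 0],
    [0, 0, 0],
    [0, 0, 0],
    [0, 0, 0],
  ],
)

```text
t: 26.98
tcp_pos: [0.5416, -0.0656, 0.0654]
tool_rot: [1.0, -0.001, -0.0, -0.0]
force: [0.1, 0.0, -1.5]
finger_gap: 0.223
gripper_force: 58.9
```

>>> apply_moves(
  claw=[-1, -1, -1, -1, -1],
  travel=[
    [0.006, 0, 0],
    [0.012, 0, 0],
    [0.018, 0, 0],
    [0.024, 0, 0],
    [0.03, 0, 0],
  ],
  turn=[
    [0, 0, 0],
    [0, 0, 0],
    [0, 0, 0],
    [0, 0, 0],
    [0, 0, 0],
  ],
)

```text
t: 27.4
tcp_pos: [0.5651, -0.0657, 0.0654]
tool_rot: [1.0, -0.001, -0.0, -0.0]
force: [-0.3, -0.3, -1.6]
finger_gap: 0.221
gripper_force: 58.9
```

>>> apply_moves(
  claw=[-1, -1, -1, -1, -1],
  travel=[
    [0.004, 0, 0],
    [0.008, 0, 0],
    [0.012, 0, 0],
    [0.016, 0, 0],
    [0.02, 0, 0],
  ],
  turn=[
    [0, 0, 0],
    [0, 0, 0],
    [0, 0, 0],
    [0, 0, 0],
    [0, 0, 0],
  ],
)

```text
t: 27.82
tcp_pos: [0.581, -0.0656, 0.0655]
tool_rot: [1.0, -0.001, -0.0, -0.0]
force: [0.3, -0.3, -1.1]
finger_gap: 0.219
gripper_force: 59.0
```

>>> apply_moves(
  claw=[-1, -1, -1, -1, -1],
  travel=[
    [0.003, 0, 0],
    [0.006, 0, 0],
    [0.009, 0, 0],
    [0.012, 0, 0],
    [0.015, 0, 0],
  ],
  turn=[
    [0, 0, 0],
    [0, 0, 0],
    [0, 0, 0],
    [0, 0, 0],
    [0, 0, 0],
  ],
)

```text
t: 28.23
tcp_pos: [0.5849, -0.0641, 0.0642]
tool_rot: [1.0, -0.0, -0.009, -0.002]
force: [-17.5, -0.5, 3.9]
finger_gap: 0.226
gripper_force: 59.6
```

>>> apply_moves(
  claw=[-1, -1, -0.4, -0.4, -0.4],
  travel=[
    [-0.004, 0, 0],
    [-0.007, 0, 0],
    [-0.008, 0, 0],
    [-0.009, 0, 0],
    [-0.01, 0, 0],
  ],
  turn=[
    [0, 0, 0],
    [0, 0, 0],
    [0, 0, 0],
    [0, 0, 0],
    [0, 0, 0],
  ],
)

```text
t: 28.65
tcp_pos: [0.5867, -0.0663, 0.0663]
tool_rot: [1.0, -0.001, 0.002, 0.001]
force: [0.3, -0.2, 0.1]
finger_gap: 0.299
gripper_force: 0.0
```

>>> apply_moves(
  claw=[-0.3, -0.3, -0.3, -0.3, -0.3],
  travel=[
    [0, 0, -0.02],
    [0, 0, -0.06],
    [0, 0, -0.1],
    [0, 0, -0.14],
    [0, 0, -0.16],
  ],
  turn=[
    [0, 0, 0],
    [0, 0, 0],
    [0, 0, 0],
    [0, 0, 0],
    [0, 0, 0],
  ],
)

```text
t: 29.07
tcp_pos: [0.5879, -0.0666, 0.1983]
tool_rot: [1.0, -0.001, 0.004, 0.001]
force: [-0.3, -0.3, 0.1]
finger_gap: 0.352
gripper_force: 0.0
```

>>> apply_moves(
  claw=[-0.3, -0.3, -0.3, -0.3, -0.3],
  travel=[
    [0, 0.05, 0],
    [0, 0.1, 0],
    [0, 0.15, 0],
    [0, 0.15, 0],
    [0, 0.15, 0],
  ],
  turn=[
    [0, 0, 0],
    [0, 0, 0],
    [0, 0, 0],
    [0, 0, 0],
    [0, 0, 0],
  ],
)

```text
t: 29.48
tcp_pos: [0.5856, -0.1887, 0.1942]
tool_rot: [1.0, -0.003, 0.001, 0.001]
force: [0.4, 0.2, -0.5]
finger_gap: 0.349
gripper_force: 0.0
```

```bash
cat >> m.py <<'E'
def carr(s):
    hsv=cv2.cvtColor(s['pixels'],cv2.COLOR_RGB2HSV); W=s['W']; x,y,z=W[...,0],W[...,1],W[...,2]
    H,S,V=hsv[...,0],hsv[...,1],hsv[...,2]; reg=(x>0.38)&(x<0.8)&(y>0.18)&(y<0.36)
    for nm,m in(('fin',reg&(V<60)&(z>0.088)&(z<.13)&(y<.285)),('red',reg&((H<5)|(H>172))&(S>130)&(z>.05)&(z<.09)),('orange',reg&(H>4)&(H<16)&(S>150)&(z>.06))):
        if m.sum(): P=W[m]; print(nm,m.sum(),np.median(P,0).round(4),P.min(0).round(4),P.max(0).round(4))
E
python3 - <<'E'
from m import *
s=snap('side'); redends(s); carr(s); save(s,'s4.png',(130,130,380,290),2.5)
s=snap('top'); redends(s);carr(s)
print(manip.sense()['tcp_pos'])
E
```

```text
red 19 [ 0.5516 -0.0649  0.0795] [ 0.5481 -0.0715  0.0622] [ 0.556  -0.0572  0.0901]
red 25 [0.5404 0.0069 0.0762] [ 0.5367 -0.0082  0.0622] [0.5454 0.0146 0.0899]
red 29 [0.5262 0.0783 0.0741] [0.5232 0.0698 0.0521] [0.5292 0.0866 0.0896]
red 29 [0.5245 0.1489 0.0764] [0.5221 0.1377 0.0585] [0.5289 0.1588 0.0848]
red 14 [0.4373 0.2189 0.0684] [0.4345 0.2035 0.0649] [0.4389 0.2356 0.0732]
red 14 [0.4373 0.2189 0.0684] [0.4345 0.2035 0.0649] [0.4389 0.2356 0.0732]
orange 22 [0.519  0.3071 0.1037] [0.5158 0.3027 0.0859] [0.5298 0.3103 0.1097]
red 5 [ 0.5502 -0.0652  0.0902] [ 0.5499 -0.0723  0.0848] [ 0.5538 -0.0617  0.0934]
red 5 [0.5413 0.0059 0.0875] [ 0.5411 -0.0012  0.083 ] [0.5414 0.0132 0.0894]
red 3 [0.5234 0.1523 0.0853] [0.5234 0.1486 0.0849] [0.5269 0.156  0.0859]
red 4 [0.5252 0.075  0.088 ] [0.525  0.0697 0.0802] [0.5255 0.0811 0.0918]
fin 24 [0.4683 0.2519 0.1143] [0.456  0.2478 0.1095] [0.4806 0.2557 0.1197]
orange 12 [0.5237 0.3002 0.106 ] [0.5181 0.2967 0.095 ] [0.5291 0.3086 0.1119]
[ 0.58483958 -0.18557598  0.19368374]
```

View pics/s4.png

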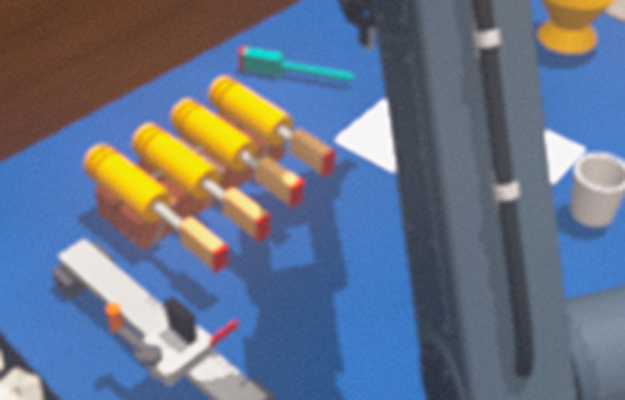

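All four rods are seated, with red ends at crop px (222,257), (264,223), (297,190) and (328,160). Red-end x values are 0.5245, 0.5262, 0.5404 and 0.5516, so the leftmost sticks out most. Next is the lever: orange knob at (113,316), about (0.525, 0.302) in the world frame.

>>> apply_moves(
  claw=[-0.2, -0.2, -0.2, -0.2, -0.2],
  travel=[
    [0, -0.05, 0],
    [0, -0.1, 0],
    [0, -0.15, 0],
    [0, -0.2, 0],
    [0, -0.25, 0],
  ],
  turn=[
    [0, 0, 0],
    [0, 0, 0],
    [0, 0, 0],
    [0, 0, 0],
    [0, 0, 0],
  ],
  newtons=25,
)

```text
t: 30.0
tcp_pos: [0.5843, 0.0178, 0.1937]
tool_rot: [1.0, 0.0, 0.0, -0.0]
force: [0.5, -0.1, 0.8]
finger_gap: 0.403
gripper_force: 0.0
```

>>> apply_moves(
  claw=[-0.2, -0.2, -0.2, -0.2, -0.2],
  travel=[
    [-0.015, -0.045, 0],
    [-0.03, -0.09, 0],
    [-0.045, -0.135, 0],
    [-0.06, -0.18, 0],
    [-0.075, -0.225, 0],
  ],
  turn=[
    [0, 0, 0],
    [0, 0, 0],
    [0, 0, 0],
    [0, 0, 0],
    [0, 0, 0],
  ],
)

```text
t: 30.42
tcp_pos: [0.5235, 0.1977, 0.1937]
tool_rot: [1.0, 0.0, 0.0, -0.0]
force: [1.2, -0.1, 0.8]
finger_gap: 0.406
gripper_force: 0.0
```

>>> apply_moves(
  claw=[-0.2, -0.2, -0.2, -0.2, -0.2],
  travel=[
    [0, -0.045, 0],
    [0, -0.09, 0],
    [0, -0.135, 0],
    [0, -0.136, 0],
    [0, -0.136, 0],
  ],
  turn=[
    [0, 0, 0],
    [0, 0, 0],
    [0, 0, 0],
    [0, 0, 0],
    [0, 0, 0],
  ],
)

```text
t: 30.83
tcp_pos: [0.5238, 0.3065, 0.1935]
tool_rot: [1.0, 0.002, 0.0, -0.0]
force: [-0.5, -0.8, 0.0]
finger_gap: 0.398
gripper_force: 0.0
```

Run:
```python
from m import *
avgrel([.525,.302,.082],0,3); print(manip.sense()['q'][5])
s=snap('side'); carr(s); save(s,'s5.png',(130,130,330,290),3)
```

```text
rel [0.0012 0.0037 0.1393] [0.0001 0.0001 0.0008]
1.9112996707333114
red 14 [0.4373 0.2207 0.0683] [0.4344 0.2036 0.0648] [0.4384 0.2357 0.0754]
orange 26 [0.5198 0.3065 0.1039] [0.5134 0.2977 0.0846] [0.5296 0.3101 0.1087]
```

View pics/s5.png

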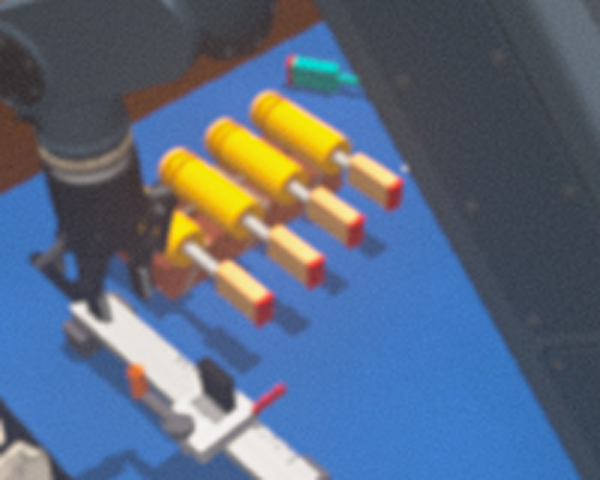

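The view is clear: knob at (135,380), lever hub at (178,423), and the gripper above with nothing in the way. I'll descend and grip the knob.

>>> apply_moves(
  claw=[-0.2, -0.2, -0.2, -0.2, -0.2],
  travel=[
    [0.001, 0.0015, 0.04],
    [0.001, 0.0015, 0.08],
    [0.001, 0.0015, 0.115],
    [0.001, 0.0015, 0.139],
    [0.001, 0.0015, 0.139],
  ],
  turn=[
    [0, 0, 0],
    [0, 0, 0],
    [0, 0, 0],
    [0, 0, 0],
    [0, 0, 0],
  ],
)

```text
t: 31.4
tcp_pos: [0.5233, 0.2992, 0.0782]
tool_rot: [1.0, -0.002, -0.005, 0.002]
force: [-0.2, -0.5, -0.2]
finger_gap: 0.4
gripper_force: 0.0
```

>>> apply_moves(
  claw=[-1, -1, -1, -1, -1],
  travel=[
    [0, 0, 0],
    [0, 0, 0],
    [0, 0, 0],
    [0, 0, 0],
    [0, 0, 0],
  ],
  turn=[
    [0, 0, 0],
    [0, 0, 0],
    [0, 0, 0],
    [0, 0, 0],
    [0, 0, 0],
  ],
)

```text
t: 31.82
tcp_pos: [0.5268, 0.3017, 0.083]
tool_rot: [1.0, -0.001, 0.001, 0.0]
force: [2.2, -0.9, -4.8]
finger_gap: 0.174
gripper_force: 25.7
```

Run:
```python
from m import *
avgrel([.525,.302,.082],0,3); print(manip.sense()['force'],manip.sense()['finger_gap'])
```

```text
rel [-0.0023 -0.0003  0.0012] [ 0.     -0.0005 -0.0004]
[ 1.30375966 -1.53724787 -4.20146191] 0.17465614044418454
```

>>> apply_moves(
  claw=[-1, -1, -1, -1, -1],
  travel=[
    [-0.0005, -0.009, 0],
    [-0.0022, -0.0178, 0],
    [-0.0048, -0.0264, 0],
    [-0.0085, -0.0346, 0],
    [-0.0131, -0.0424, 0],
  ],
  turn=[
    [0, 0, -0.0382],
    [0, 0, -0.0764],
    [0, 0, -0.1146],
    [0, 0, -0.1528],
    [0, 0, -0.191],
  ],
)

```text
t: 32.33
tcp_pos: [0.5146, 0.3359, 0.0828]
tool_rot: [0.955, 0.298, -0.001, 0.0]
force: [-2.9, -1.6, -1.1]
finger_gap: 0.175
gripper_force: 26.1
```

>>> apply_moves(
  claw=[-1, -1, -1, -1, -1],
  travel=[
    [-0.0005, -0.009, 0],
    [-0.0022, -0.0178, 0],
    [-0.0048, -0.0264, 0],
    [-0.0085, -0.0346, 0],
    [-0.0131, -0.0424, 0],
  ],
  turn=[
    [0, 0, -0.0382],
    [0, 0, -0.0764],
    [0, 0, -0.1146],
    [0, 0, -0.1528],
    [0, 0, -0.191],
  ],
)

```text
t: 32.75
tcp_pos: [0.4864, 0.3577, 0.0828]
tool_rot: [0.824, 0.567, -0.002, -0.0]
force: [-1.7, -2.6, -1.5]
finger_gap: 0.176
gripper_force: 26.1
```

Run:
```python
from m import *
avgrel([.4867,.358,.082],68.8,3); print(manip.sense()['force'],manip.sense()['finger_gap'])
s=snap('side'); carr(s)
```

```text
rel [0.0005 0.0009 0.001 ] [-0.0007  0.0008  0.0013]
[-2.83858887 -3.49187329 -0.7694359 ] 0.1794543553342385
red 13 [0.4376 0.2202 0.0682] [0.4358 0.205  0.0643] [0.4395 0.2348 0.0744]
```

>>> apply_moves(
  claw=[-0.2, -0.2, -0.2, -0.2, -0.2],
  travel=[
    [0, 0, 0],
    [0, 0, 0],
    [0, 0, -0.03],
    [0, 0, -0.08],
    [0, 0, -0.125],
  ],
  turn=[
    [0, 0, 0],
    [0, 0, 0],
    [0, 0, 0],
    [0, 0, 0],
    [0, 0, 0],
  ],
)

```text
t: 33.32
tcp_pos: [0.4889, 0.3582, 0.1834]
tool_rot: [0.826, 0.563, 0.0, -0.0]
force: [0.8, 0.5, 0.6]
finger_gap: 0.401
gripper_force: 0.0
```

>>> apply_moves(
  claw=[-0.2, -0.2, -0.2, -0.2, -0.2],
  travel=[
    [0, 0, 0],
    [0, 0, 0],
    [0, 0, 0],
    [0, 0, 0],
    [0, 0, 0],
  ],
  turn=[
    [0, 0, 0.038],
    [0, 0, 0.076],
    [0, 0, 0.114],
    [0, 0, 0.152],
    [0, 0, 0.19],
  ],
)

```text
t: 33.73
tcp_pos: [0.4895, 0.3586, 0.1834]
tool_rot: [0.956, 0.292, 0.002, -0.001]
force: [-0.1, -1.1, -0.5]
finger_gap: 0.401
gripper_force: 0.0
```

>>> apply_moves(
  claw=[-0.2, -0.2, -0.2, -0.2, -0.2],
  travel=[
    [0, 0, 0],
    [0, 0, 0],
    [0, 0, 0],
    [0, 0, 0],
    [0, 0, 0],
  ],
  turn=[
    [0, 0, 0.038],
    [0, 0, 0.076],
    [0, 0, 0.114],
    [0, 0, 0.152],
    [0, 0, 0.192],
  ],
)

```text
t: 34.15
tcp_pos: [0.4895, 0.3585, 0.1832]
tool_rot: [1.0, -0.004, 0.001, -0.001]
force: [0.8, -0.2, -0.3]
finger_gap: 0.399
gripper_force: 0.0
```

Run:
```python
from m import *
avgrel([.4685,.2545,.085],0,3)
s=snap('side'); carr(s); redends(s); save(s,'s6.png',(130,130,330,290),3)
```

```text
rel [-0.0255  0.1304  0.1224] [-0.0006 -0.0009 -0.0025]
red 12 [0.4385 0.2243 0.0694] [0.4356 0.2074 0.0656] [0.4805 0.3595 0.0794]
orange 23 [0.4814 0.3567 0.1034] [0.4791 0.3511 0.0827] [0.4906 0.3598 0.1082]
red 24 [ 0.5513 -0.0645  0.0784] [ 0.5493 -0.0755  0.0627] [ 0.5524 -0.055   0.0907]
red 28 [0.5394 0.0075 0.0761] [ 0.5359 -0.0051  0.0604] [0.5421 0.0184 0.089 ]
red 28 [0.5261 0.0778 0.0766] [0.5233 0.0691 0.0518] [0.5304 0.0858 0.0883]
red 31 [0.5247 0.1488 0.075 ] [0.5214 0.1387 0.0579] [0.5283 0.159  0.0885]
red 11 [0.4384 0.2223 0.0688] [0.4356 0.2074 0.0656] [0.4393 0.2329 0.0747]
```

View pics/s6.png

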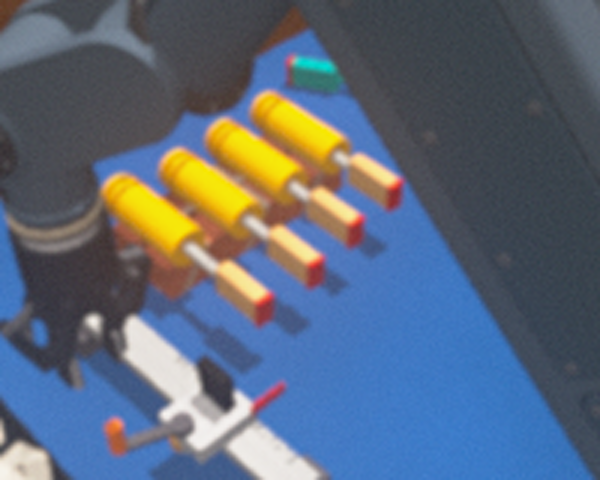

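The lever is open, with the knob at (115,435) and the pointer not moved. Next I'll grip the fin.

>>> apply_moves(
  claw=[-0.2, -0.2, -0.2, -0.2, -0.2],
  travel=[
    [-0.009, 0.045, 0],
    [-0.018, 0.09, 0],
    [-0.0255, 0.1304, 0],
    [-0.0255, 0.1304, 0],
    [-0.0255, 0.1304, 0],
  ],
  turn=[
    [0, 0, -0.002],
    [0, 0, -0.002],
    [0, 0, -0.002],
    [0, 0, -0.002],
    [0, 0, -0.002],
  ],
)

```text
t: 34.72
tcp_pos: [0.4681, 0.2526, 0.1828]
tool_rot: [1.0, 0.002, 0.0, -0.0]
force: [-0.7, -0.1, 0.8]
finger_gap: 0.403
gripper_force: 0.0
```

>>> apply_moves(
  claw=[-0.2, -0.2, -0.2, -0.2, -0.2],
  travel=[
    [0, 0, 0.04],
    [0, 0, 0.08],
    [0, 0, 0.105],
    [0, 0, 0.122],
    [0, 0, 0.122],
  ],
  turn=[
    [0, 0, 0],
    [0, 0, 0],
    [0, 0, 0],
    [0, 0, 0],
    [0, 0, 0],
  ],
)

```text
t: 35.13
tcp_pos: [0.4668, 0.2544, 0.0821]
tool_rot: [1.0, 0.004, -0.002, 0.0]
force: [-0.9, -0.2, -0.8]
finger_gap: 0.399
gripper_force: 0.0
```

>>> apply_moves(
  claw=[-1, -1, -1, -1, -1],
  travel=[
    [0, 0, 0],
    [0, 0, 0],
    [0, 0, 0],
    [0, 0, 0],
    [0, 0, 0],
  ],
  turn=[
    [0, 0, 0],
    [0, 0, 0],
    [0, 0, 0],
    [0, 0, 0],
    [0, 0, 0],
  ],
  newtons=40,
)

```text
t: 35.55
tcp_pos: [0.4687, 0.2549, 0.0854]
tool_rot: [1.0, 0.003, 0.002, -0.001]
force: [1.7, 5.7, -6.8]
finger_gap: 0.155
gripper_force: 40.9
```

Run:
```python
from m import *
avgrel([.4685,.2545,.085],0,3); print(manip.sense()['force'])
s=snap('side'); carr(s)
```

```text
rel [-0.0003  0.0005  0.0005] [-0.0006 -0.001   0.0021]
[ 1.33708123  6.40654465 -6.08186865]
red 13 [0.4386 0.2218 0.0685] [0.437  0.2071 0.0651] [0.4803 0.3595 0.0797]
orange 22 [0.481  0.3569 0.1047] [0.4784 0.3004 0.0798] [0.4887 0.36   0.3147]
```

>>> apply_moves(
  claw=[-1, -1, -1, -1, -1],
  travel=[
    [0.02, -0.001, 0],
    [0.045, -0.001, 0],
    [0.07, -0.001, 0],
    [0.095, -0.001, 0],
    [0.108, -0.001, 0],
  ],
  turn=[
    [0, 0, 0],
    [0, 0, 0],
    [0, 0, 0],
    [0, 0, 0],
    [0, 0, 0],
  ],
)

```text
t: 36.12
tcp_pos: [0.5554, 0.2563, 0.0854]
tool_rot: [1.0, 0.003, 0.001, -0.001]
force: [-2.2, 7.3, -2.0]
finger_gap: 0.152
gripper_force: 41.7
```

Run:
```python
from m import *
for i in range(2):
    s=snap('side'); redends(s)
st=manip.sense(); print(st['tcp_pos'],st['force'])
```

```text
red 18 [0.5397 0.0104 0.0722] [0.5366 0.0019 0.0604] [0.5421 0.0175 0.0858]
red 29 [0.5258 0.0772 0.0737] [0.5243 0.0675 0.0552] [0.5293 0.0861 0.0889]
red 30 [0.5248 0.1497 0.0737] [0.5225 0.1403 0.0572] [0.5275 0.1574 0.0858]
red 19 [0.5255 0.2166 0.0687] [0.5229 0.2023 0.0647] [0.5292 0.2337 0.0715]
red 19 [0.5396 0.0102 0.0725] [0.5372 0.0006 0.0559] [0.5425 0.0165 0.0869]
red 29 [0.5256 0.0781 0.075 ] [0.5227 0.0679 0.0571] [0.5288 0.086  0.0886]
red 29 [0.5245 0.1497 0.0746] [0.5221 0.1368 0.0575] [0.5285 0.1593 0.0865]
red 16 [0.5277 0.215  0.0681] [0.5263 0.2052 0.0642] [0.5293 0.2343 0.0751]
[0.55673734 0.25639838 0.08539963] [ 0.99113518  5.74582705 -3.46694502]
```

>>> apply_moves(
  claw=[-1, -1, -1, -0.3, -0.3],
  travel=[
    [-0.0015, 0, 0],
    [-0.0015, 0, 0],
    [-0.0015, 0, 0],
    [-0.0015, 0, 0],
    [-0.0015, 0, 0],
  ],
  turn=[
    [0, 0, 0],
    [0, 0, 0],
    [0, 0, 0],
    [0, 0, 0],
    [0, 0, 0],
  ],
)

```text
t: 36.63
tcp_pos: [0.553, 0.2549, 0.0856]
tool_rot: [1.0, 0.003, 0.0, 0.0]
force: [-0.1, -0.2, -0.2]
finger_gap: 0.349
gripper_force: 0.0
```

>>> apply_moves(
  claw=[-0.2, -0.2, -0.2, -0.2, -0.2],
  travel=[
    [0, 0, 0],
    [0, 0, -0.04],
    [0, 0, -0.08],
    [0, 0, -0.12],
    [0, 0, -0.125],
  ],
  turn=[
    [0, 0, 0],
    [0, 0, 0],
    [0, 0, 0],
    [0, 0, 0],
    [0, 0, 0],
  ],
)

```text
t: 37.05
tcp_pos: [0.5564, 0.2556, 0.1913]
tool_rot: [1.0, 0.003, 0.006, -0.001]
force: [1.1, 0.5, -0.1]
finger_gap: 0.397
gripper_force: 0.0
```

>>> apply_moves(
  claw=[-0.2, -0.2, -0.2, -0.2, -0.2],
  travel=[
    [0.005, -0.03, 0],
    [0.01, -0.06, 0],
    [0.015, -0.09, 0],
    [0.02, -0.127, 0],
    [0.02, -0.127, 0],
  ],
  turn=[
    [0, 0, -0.038],
    [0, 0, -0.076],
    [0, 0, -0.114],
    [0, 0, -0.152],
    [0, 0, -0.19],
  ],
)

```text
t: 37.47
tcp_pos: [0.5687, 0.3612, 0.185]
tool_rot: [0.954, 0.301, 0.002, -0.001]
force: [0.5, 0.4, 0.7]
finger_gap: 0.399
gripper_force: 0.0
```

>>> apply_moves(
  claw=[-0.2, -0.2, -0.2, -0.2, -0.2],
  travel=[
    [0, 0, 0],
    [0, 0, 0],
    [0, 0, 0],
    [0, 0, 0],
    [0, 0, 0],
  ],
  turn=[
    [0, 0, -0.038],
    [0, 0, -0.076],
    [0, 0, -0.114],
    [0, 0, -0.152],
    [0, 0, -0.192],
  ],
)

```text
t: 37.88
tcp_pos: [0.5679, 0.3562, 0.1846]
tool_rot: [0.822, 0.569, -0.0, 0.0]
force: [0.7, 0.1, 0.5]
finger_gap: 0.399
gripper_force: 0.0
```

Run:
```python
from m import *
for i in range(2):
    s=snap('side'); redends(s); carr(s)
s=snap('top');carr(s);redends(s)
avgrel([.5737,.3575,.083],68.8,3)
```

```text
red 27 [0.5402 0.0065 0.0758] [ 0.5364 -0.0064  0.0609] [0.5435 0.0154 0.0887]
red 28 [0.5259 0.0788 0.0745] [0.523  0.0644 0.0561] [0.5294 0.0876 0.0897]
red 30 [0.5251 0.1488 0.0745] [0.521  0.1391 0.056 ] [0.5271 0.1577 0.089 ]
red 18 [0.5235 0.2159 0.069 ] [0.52   0.2034 0.0633] [0.5256 0.2368 0.0731]
red 19 [0.5235 0.2154 0.0686] [0.52   0.2034 0.0633] [0.5256 0.2368 0.0731]
orange 14 [0.5651 0.3572 0.1036] [0.5628 0.3531 0.0837] [0.5768 0.3597 0.1088]
red 27 [0.5399 0.0074 0.0774] [ 0.5364 -0.005   0.0612] [0.5428 0.0174 0.0891]
red 29 [0.5265 0.0791 0.0738] [0.5225 0.066  0.0552] [0.5281 0.0868 0.0903]
red 30 [0.5248 0.1497 0.0747] [0.5229 0.1386 0.0598] [0.5298 0.1581 0.087 ]
red 18 [0.5233 0.2155 0.0696] [0.5218 0.2039 0.0643] [0.5254 0.2343 0.0727]
red 19 [0.5235 0.2156 0.0695] [0.5218 0.2039 0.0643] [0.5254 0.2343 0.0727]
orange 17 [0.5647 0.3578 0.1015] [0.5628 0.1802 0.0853] [0.7489 0.3599 0.109 ]
fin 24 [0.5524 0.2519 0.1137] [0.5396 0.2489 0.104 ] [0.565  0.2565 0.1218]
orange 8 [0.569  0.3534 0.1073] [0.5661 0.3503 0.0966] [0.5768 0.3595 0.1109]
red 5 [0.5412 0.0059 0.0892] [ 0.541  -0.0012  0.0854] [0.5415 0.0131 0.0917]
red 3 [0.5236 0.1526 0.0831] [0.5236 0.1489 0.0822] [0.5265 0.1553 0.0906]
red 3 [0.525  0.0772 0.0883] [0.5249 0.073  0.0842] [0.5254 0.0805 0.0925]
rel [0.0039 0.006  0.1271] [-0.0001  0.0001  0.0003]
```

>>> apply_moves(
  claw=[-0.2, -0.2, -0.2, -0.2, -0.2],
  travel=[
    [0.0026, 0.0026, 0.04],
    [0.0026, 0.0026, 0.08],
    [0.0026, 0.0026, 0.105],
    [0.0026, 0.0026, 0.127],
    [0.0026, 0.0026, 0.127],
  ],
  turn=[
    [0, 0, 0],
    [0, 0, 0],
    [0, 0, 0],
    [0, 0, 0],
    [0, 0, 0],
  ],
  newtons=25,
)

```text
t: 38.55
tcp_pos: [0.568, 0.3565, 0.0787]
tool_rot: [0.824, 0.566, -0.004, -0.001]
force: [-0.4, -0.3, -0.5]
finger_gap: 0.397
gripper_force: 0.0
```

>>> apply_moves(
  claw=[-1, -1, -1, -1, -1],
  travel=[
    [0, 0, 0],
    [0, 0, 0],
    [0, 0, 0],
    [0, 0, 0],
    [0, 0, 0],
  ],
  turn=[
    [0, 0, 0],
    [0, 0, 0],
    [0, 0, 0],
    [0, 0, 0],
    [0, 0, 0],
  ],
)

```text
t: 38.97
tcp_pos: [0.5714, 0.358, 0.0838]
tool_rot: [0.824, 0.567, 0.001, 0.0]
force: [0.4, -0.6, -3.9]
finger_gap: 0.171
gripper_force: 25.3
```

Run:
```python
from m import *
for i in range(2):
    s=snap('side'); redends(s)
st=manip.sense();print(st['force'],st['finger_gap'],st['tcp_pos'])
```

```text
red 17 [0.5262 0.081  0.0688] [0.5238 0.0721 0.0566] [0.528  0.0859 0.0859]
red 32 [0.5245 0.1486 0.0751] [0.5223 0.1381 0.0588] [0.5273 0.1593 0.0868]
red 19 [0.5238 0.2158 0.0693] [0.5211 0.2043 0.0634] [0.5263 0.2344 0.0741]
red 17 [0.525  0.0819 0.0703] [0.5235 0.0711 0.0592] [0.5279 0.0874 0.0906]
red 30 [0.5252 0.149  0.0725] [0.523  0.1386 0.0573] [0.5273 0.158  0.0852]
red 18 [0.5239 0.2153 0.0687] [0.5205 0.2039 0.0633] [0.5256 0.2356 0.0733]
[ 1.21049043 -0.2223954  -3.30396344] 0.1719195667765228 [0.57138778 0.35795118 0.08379475]
```

>>> apply_moves(
  claw=[-1, -1, -1, -1, -1],
  travel=[
    [-0.0005, 0.009, 0],
    [-0.0022, 0.0178, 0],
    [-0.0048, 0.0264, 0],
    [-0.0085, 0.0346, 0],
    [-0.0131, 0.0424, 0],
  ],
  turn=[
    [0, 0, 0.0382],
    [0, 0, 0.0764],
    [0, 0, 0.1146],
    [0, 0, 0.1528],
    [0, 0, 0.191],
  ],
)

```text
t: 39.48
tcp_pos: [0.5998, 0.3367, 0.0838]
tool_rot: [0.955, 0.295, 0.001, -0.001]
force: [1.4, 2.0, -3.4]
finger_gap: 0.172
gripper_force: 25.5
```

>>> apply_moves(
  claw=[-1, -1, -1, -1, -1],
  travel=[
    [-0.0005, 0.009, 0],
    [-0.0022, 0.0178, 0],
    [-0.0048, 0.0264, 0],
    [-0.0085, 0.0346, 0],
    [-0.0131, 0.0424, 0],
  ],
  turn=[
    [0, 0, 0.0382],
    [0, 0, 0.0764],
    [0, 0, 0.1146],
    [0, 0, 0.1528],
    [0, 0, 0.191],
  ],
)

```text
t: 39.9
tcp_pos: [0.6126, 0.3034, 0.0842]
tool_rot: [1.0, -0.001, 0.004, -0.002]
force: [6.3, 2.8, -7.3]
finger_gap: 0.172
gripper_force: 25.2
```

>>> apply_moves(
  claw=[-1, -1, -1],
  travel=[
    [0, 0.002, 0],
    [0, 0.003, 0],
    [0, 0.003, 0],
  ],
  turn=[
    [0, 0, 0],
    [0, 0, 0],
    [0, 0, 0],
  ],
)

```text
t: 40.15
tcp_pos: [0.6118, 0.3022, 0.0841]
tool_rot: [1.0, 0.001, 0.003, -0.003]
force: [3.9, 6.2, -6.2]
finger_gap: 0.176
gripper_force: 25.3
```

Run:
```python
from m import *
for i in range(2):
    s=snap('side'); redends(s)
st=manip.sense();print(st['force'],st['finger_gap'],st['tcp_pos'])
```

```text
red 28 [0.5255 0.0788 0.0753] [0.5232 0.0675 0.0553] [0.5282 0.0864 0.0878]
red 30 [0.5244 0.1493 0.075 ] [0.5212 0.1394 0.0562] [0.5283 0.1586 0.0885]
red 18 [0.524  0.2175 0.0685] [0.5222 0.2035 0.0628] [0.5289 0.2355 0.0726]
red 28 [0.5257 0.0786 0.0737] [0.5227 0.0675 0.0568] [0.5279 0.0871 0.09  ]
red 30 [0.5246 0.1492 0.074 ] [0.5225 0.1397 0.056 ] [0.5286 0.1599 0.0857]
red 17 [0.5242 0.2181 0.0691] [0.5214 0.2038 0.0624] [0.5262 0.2345 0.0734]
[ 4.65833488  5.17849219 -5.15537512] 0.1728390634757719 [0.6118177  0.30225641 0.08401255]
```

>>> apply_moves(
  claw=[-0.2, -0.2, -0.2, -0.2, -0.2],
  travel=[
    [0, 0, 0],
    [0, 0, 0],
    [0, 0, -0.03],
    [0, 0, -0.08],
    [0, 0, -0.125],
  ],
  turn=[
    [0, 0, 0],
    [0, 0, 0],
    [0, 0, 0],
    [0, 0, 0],
    [0, 0, 0],
  ],
)

```text
t: 40.67
tcp_pos: [0.6087, 0.2992, 0.184]
tool_rot: [1.0, 0.002, -0.001, 0.001]
force: [0.9, 1.1, 0.5]
finger_gap: 0.4
gripper_force: 0.0
```

>>> apply_moves(
  claw=[-0.2, -0.2, -0.2, -0.2, -0.2],
  travel=[
    [0, 0, -0.04],
    [0, 0, -0.08],
    [0, 0, -0.1],
    [0, 0, -0.1],
    [0, 0, -0.1],
  ],
  turn=[
    [0, 0, 0],
    [0, 0, 0],
    [0, 0, 0],
    [0, 0, 0],
    [0, 0, 0],
  ],
)

```text
t: 41.08
tcp_pos: [0.6098, 0.2996, 0.2649]
tool_rot: [1.0, 0.002, 0.001, -0.0]
force: [0.5, -0.6, -0.8]
finger_gap: 0.398
gripper_force: 0.0
```

Run:
```python
from m import *
for i in range(2):
    s=snap('side'); redends(s); carr(s)
save(s,'s7.png',(130,130,330,290),3)
st=manip.sense();print(st['force'],st['tcp_pos'],st['t'])
```

```text
red 22 [ 0.5512 -0.0637  0.0736] [ 0.5481 -0.0734  0.0563] [ 0.5551 -0.0547  0.0875]
red 27 [0.5408 0.0056 0.076 ] [ 0.5372 -0.0053  0.0592] [0.5423 0.0154 0.089 ]
red 28 [0.5255 0.0792 0.0756] [0.5221 0.0705 0.0593] [0.528  0.0864 0.0908]
red 26 [0.5243 0.1495 0.0774] [0.5225 0.1373 0.06  ] [0.5273 0.1596 0.0853]
red 17 [0.5235 0.2193 0.07  ] [0.5217 0.204  0.0608] [0.5262 0.2357 0.0739]
red 19 [0.5238 0.2156 0.0699] [0.5217 0.204  0.0608] [0.5262 0.2357 0.0739]
orange 21 [0.6062 0.3052 0.1016] [0.6042 0.2978 0.0841] [0.6144 0.3093 0.1082]
red 19 [ 0.5514 -0.0644  0.0755] [ 0.5495 -0.0709  0.0637] [ 0.5528 -0.0562  0.0897]
red 27 [0.5402 0.0076 0.0754] [ 0.5371 -0.004   0.0588] [0.543  0.0163 0.089 ]
red 26 [0.5255 0.077  0.0752] [0.5221 0.0678 0.0602] [0.528  0.0862 0.0903]
red 29 [0.5249 0.1496 0.0752] [0.5214 0.1389 0.0556] [0.528  0.1582 0.0884]
red 18 [0.5246 0.2164 0.0686] [0.5214 0.2039 0.0625] [0.5258 0.236  0.073 ]
red 19 [0.5246 0.2147 0.068 ] [0.5214 0.2024 0.0611] [0.527 0.236 0.073]
orange 21 [0.6064 0.3054 0.102 ] [0.6033 0.2981 0.0858] [0.6151 0.3099 0.1102]
[-0.61528788  0.06366572  0.23312126] [0.60835958 0.29918829 0.26176332] 41.1833
```

View pics/s7.png

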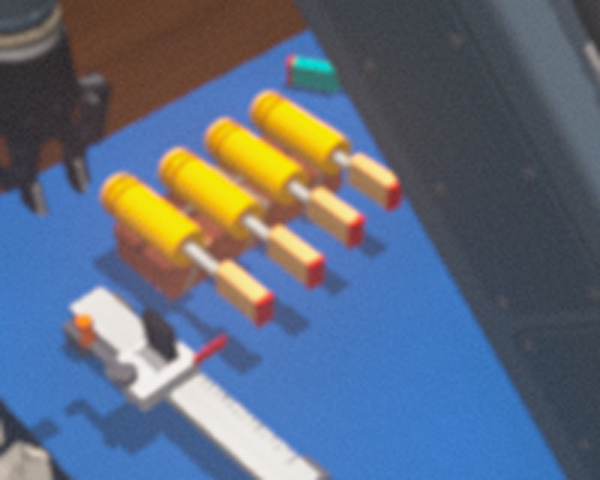

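The lever is closed (knob at (84,325)), the pointer (210,348) is in line with the farthest red end (264,308), and the gripper is clear. Handing in.

```bash
python3 -c "
from station import manip
print(manip.sign_off())"
```

```text
the job is handed in; nothing more can be done
None
```

I handed the job in after about 41 s: all four rods are bottomed in sleeves, the pointer reads within about 1 mm of the farthest red end, and the lever is locked; sign-off gave no verdict.

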